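# Load two pinned drilling jigs for hanging battens

## Robot

A 7-joint arm with a two-finger parallel gripper is mounted at the origin on the work surface. World frame = base frame: x ahead of the robot, y to its left, z up, the work surface at z = 0. Lengths are in m, angles in rad, forces in N, time in s.
With the tool pointing down it reaches from about 0.425 to 1.025 m from the base axis. Payload 9.4 kg.
Tool frame: the origin (TCP) lies on the centre line of the jaws, within the pads' length; the fingertips stand 25 mm ahead of it and the grasp point (between the pads) lies 6 mm ahead of it; z points along the fingers, x is the direction in which the jaws open and shut, and the axes are right-handed (so a half turn about z gives the same grasp; the last joint's range is limited). The gripper opens to 85 mm and grips with 20 to 120 N. Pads are 22 mm wide; open, the fingers measure 114 mm over their backs; the gripper's body (76 mm by 85 mm) begins 54 mm behind the grasp point. The pads swing forward as they close: fully open they stand 13 mm farther back than shut.
Start: joints at [-1.201, 0.599, -0.003, 1.599, 0.002, 0.943, -0.08], TCP at [0.313, 0.654, 0.256] pointing down, gripper open.
Joint ranges: [-2.57, 2.57], [-0.35, 1.97], [-1.29, 1.29], [0.11, 2.56], [-1.05, 4.19], [0.11, 1.86], [-2.63, 2.63]. Speed limits (rad/s): [2.22, 2.22, 3.01, 3.01, 3.14, 3.14, 3.14].

## Interface

Orientations are given as a unit quaternion [x, y, z, w].
In Python, from station import readout, optics, ctrl gives the robot as it stands. The module is installed in compiled form; this text tells all that it offers.
- The arm moves only by the tool jog_arm, never from a script. Its argument "steps" is a list of rows, each a list of 4 numbers: the shift along the world's x, y, z normalised to -1 to 1, where 1 is 0.02 m, then the turn about the world's z normalised to -1 to 1, where 1 is 0.12 rad. In form: [[x, y, z, turn], ...]. A call has exactly 8 rows; each row shifts and turns the commanded pose from where the row before left it; what a row does not reach is not made up. A row lasts 1/12 s, in which the tool goes at most 41.7 mm and 7.16 degrees, less where a joint would pass 70% of its speed; a pose out of reach is approached as far as the arm can. A call with a number of a shift or a turn outside -1 to 1 is refused whole. A call with a gripper value outside its range is refused whole. "gripper" is the opening, from 0 (shut) to 1 (fully open), set as the call begins (left out, the last holds). The fingers move at their own pace and stop on an object; "grip_force" is the grip in N (left out, the last holds). Time passes only in rows, so rows that do not move let the fingers close, or fill a call up. It gives the time, the measured TCP pose, the force and the opening at its end, in the units of the state.
- readout.read_state(): the state, without advancing time (a new reading comes with each control period).
- optics.read_camera(name): name is "scene" or "top" or "wrist"; returns a dict with "frame" (480x640x3 uint8, red, green, blue), "depth" (480x640 float32, m along the optical axis (not along the pixel's ray), 0 where there is no reading), "intrinsics" (3x3 intrinsics, pixels), "rvec" (rotation vector, rad) and "tvec" (3), from world to camera coordinates, as OpenCV has them. Camera axes: x right, y down, z forward; pixel columns grow to the right and rows downward; lengths in m; the calibration is good to about 2 mm. The wrist camera is an equidistant fisheye: a pixel r from the principal point sees the ray r / f radians off the axis. A picture is of the moment at which its call begins.
- ctrl.sign_off(): hands the job in, once; it reports no verdict.
The state is a dict: "time": time; "joint_pos": joint angles; "dq": joint speeds; "effort": joint torques, N m; "position": TCP position; "eef_rot": TCP orientation; "contact_force": force on the tool from outside, world axes, zero at the start; "wrist_torque": the same for the moment, N m; "opening": finger opening in m.
Only numpy, scipy, OpenCV 4.12 (cv2) and the standard library are available. Lean on these libraries where they do the work, as an engineer would, in place of code of your own. Each camera call takes 0.05 s, during which the arm holds its last target. There are 200 camera calls.

## Task

Load the two drilling jigs on the framing bench, using both dowel pins for every part. On the long blue jig put the dark brown spoil strip first, then the long pale batten, then the long blue drill template on top; on the short red jig, which still has its spoil strip on, put the short pale batten and then the short red drill template. Seat each part fully down, flat on the one below, let go of everything, and leave the glue bottle, the screwdriver and the foam corner where they are.

Things in the scene. Friction and masses are not known exactly. Their poses are not given: they have to be found in the camera images.
- long_jig_seat (a point): Long jig, fixed: blue bed 170 x 42 mm on a blue foot 206 x 52 mm, two upright steel pins. Point: centre of the bed's top, 25 mm above the bench, midway between the pins; x along the row of pins, z up. Pins 10 mm thick at x = -65 and +65 mm, 48 mm high above the bed's top, last 8 mm tapering to 4 mm. Parts seated: strip 0-12, batten 12-30, template 30-42 mm above the point.
- short_jig_seat (a point): Short jig, fixed: red bed 120 x 42 mm on a red foot 156 x 52 mm, a brown spoil strip fixed on the bed, two steel pins. Point: centre of that strip's top, 37 mm above the bench, midway between the pins; x along the row of pins, z up. Pins 10 mm thick at x = -42 and +42 mm, 36 mm high above the strip, last 8 mm tapering to 4 mm. Seated: batten 0-18, template 18-30 mm above the point.
- spoil_strip_mid (a point): Loose spoil strip, dark brown fibreboard, 170 x 46 x 12 mm, about 70 g, lying flat on the bench. Origin at its centre, half-way up; x along its length, z up; the same either way round. Two through holes 13 mm across on its long middle line at x = -65 and +65 mm. First part on the long blue jig.
- long_batten_mid (a point): Loose long batten, pale oak, 170 x 46 x 18 mm, about 100 g, lying flat on the bench. Origin at its centre, half-way up; x along its length, z up; the same either way round. Two through holes 13 mm across on its long middle line at x = -65 and +65 mm. Second part on the long blue jig.
- long_template_mid (a point): Loose long drill template, blue metal, 170 x 46 x 12 mm, about 230 g, with three steel drill bushes standing 3 mm above its top; lying flat on the bench. Origin at its centre, half-way up; x along its length, z up; the same either way round. Two through holes 13 mm across on its long middle line at x = -65 and +65 mm (the origin is half-way up the 12 mm plate). Third, top part on the long blue jig.
- short_batten_mid (a point): Loose short batten, pale oak, 120 x 46 x 18 mm, about 70 g, lying flat on the bench. Origin at its centre, half-way up; x along its length, z up; the same either way round. Two through holes 13 mm across on its long middle line at x = -42 and +42 mm. First part on the short red jig.
- short_template_mid (a point): Loose short drill template, red metal, 120 x 46 x 12 mm, about 160 g, with two steel drill bushes standing 3 mm above its top; lying flat on the bench. Origin at its centre, half-way up; x along its length, z up; the same either way round. Two through holes 13 mm across on its long middle line at x = -42 and +42 mm (the origin is half-way up the 12 mm plate). Second, top part on the short red jig.
- glue_bottle: Bystander: closed white glue bottle with an orange cap, 56 mm in diameter, 150 mm high, standing; origin at the centre of its underside.
- screwdriver: Bystander: screwdriver lying on the bench near one side of the work.
- foam_corner: Bystander: L-shaped blue foam corner protector, arms about 90 mm and 75 mm long, 30 mm wide and 50 mm high, standing beyond the jigs; origin at bench level, near the corner of the L.
Not all that is in view belongs to the job. Of the things like the part that bears short_jig_seat, leave any that is pink, turquoise or yellow; of the rest the larger one is meant.

How it is judged:
By the outcome, as a careful person would: the job done as asked, in the order asked, and still so for the second after the job is handed in, with the robot touching nothing.
It also fails if it takes over 138 s, if anything falls off the work surface, if the arm or the gripper's body presses on something with over 40 N, if the wrist force passes 120 N, or if a joint passes its speed limit or range.

## Working session

There is one attempt and no reset: what is moved stays moved. The work goes in short steps, Python scripts to look and compute and a tool call to move; the robot and the scene stay as the last step left them, time stands still between calls to the robot, and variables do not carry over. Pictures are saved under pics/ and viewed, about 12 in all and at most 16, crops included, and the job is handed in when it is done.

Besides the shell and the picture viewer there is one more tool, called by a JSON object that holds its "fn" and its "kwargs", one argument or row to a line. jog_arm: Moves the arm, as the interface text tells. Scaled input: -1 to 1 covers 0.02 m each way for a shift and 0.12 rad each way for a turn. Its arguments: {"type":"object","properties":{"steps":{"type":"array"},"gripper":{"type":"number"},"grip_force":{"type":"number"}},"required":["steps"]}

```bash
mkdir -p pics
cat > h.py <<'E'
import numpy as np, cv2
from station import readout, optics, ctrl
def cam(n):
    c=optics.read_camera(n); c['R']=cv2.Rodrigues(np.array(c['rvec'],float))[0]; c['t']=np.array(c['tvec'],float).ravel(); c['K']=np.array(c['intrinsics']); c['n']=n; return c
def save(c,name): cv2.imwrite('pics/'+name,c['frame'][:,:,::-1])
def rays(c,uv):
    uv=np.atleast_2d(np.array(uv,float)); K=c['K']
    a=np.c_[(uv[:,0]-K[0,2])/K[0,0],(uv[:,1]-K[1,2])/K[1,1]]
    if c['n']=='wrist':
        r=np.linalg.norm(a,axis=1)+1e-12
        d=np.c_[a*(np.sin(r)/r)[:,None],np.cos(r)]
    else: d=np.c_[a,np.ones(len(a))]
    return d@c['R'], -c['R'].T@c['t']
def onplane(c,uv,z):
    d,o=rays(c,uv); return o+d*((z-o[2])/d[:,2])[:,None]
def proj(c,P):
    p=np.atleast_2d(P)@c['R'].T+c['t']; K=c['K']
    if c['n']=='wrist':
        r=np.linalg.norm(p[:,:2],axis=1)+1e-12; th=np.arctan2(r,p[:,2]); a=p[:,:2]*(th/r)[:,None]
    else: a=p[:,:2]/p[:,2:]
    return np.c_[a[:,0]*K[0,0]+K[0,2],a[:,1]*K[1,1]+K[1,2]]
def pts(c):
    v,u=np.mgrid[:480,:640]; z=c['depth'].astype(float).ravel()
    d,o=rays(c,np.c_[u.ravel(),v.ravel()])
    f=c['R'][2]; d=d/(d@f)[:,None]
    return (o+d*z[:,None]).reshape(480,640,3)
E
python3 - <<'E'
from h import *
for n in ['top','scene','wrist']:
    c=cam(n); save(c,n+'1.png'); print(n,c['K'].tolist(),(-c['R'].T@c['t']).round(3),c['R'].round(2).tolist())
print(readout.read_state())
E
```

```text
top [[483.8553897363895, 0.0, 327.5167140057426], [0.0, 483.8553897363895, 244.8182812484226], [0.0, 0.0, 1.0]] [ 0.283 -0.014  1.207] [[-0.02, -1.0, -0.02], [-0.98, 0.02, -0.2], [0.2, 0.01, -0.98]]
scene [[449.74540440646985, 0.0, 309.6175766539858], [0.0, 449.74540440646985, 240.8595851557427], [0.0, 0.0, 1.0]] [ 1.19  -0.397  0.931] [[0.52, 0.85, -0.0], [0.64, -0.4, -0.66], [-0.56, 0.34, -0.75]]
wrist [[371.64829954431775, 0.0, 326.11917433292825], [0.0, 371.64829954431775, 242.36370642175166], [0.0, 0.0, 1.0]] [0.253 0.682 0.373] [[0.43, 0.9, -0.0], [0.87, -0.42, 0.26], [0.24, -0.12, -0.96]]
{'time': 0.15, 'joint_pos': array([-1.2007138 ,  0.59993731, -0.00253515,  1.59992944,  0.00180128,
        0.9429365 , -0.07981595]), 'dq': array([ 1.55424544e-03, -1.54623500e-03,  9.76853775e-05, -3.56218960e-03,
        6.00559219e-04, -1.65032376e-03, -3.06144314e-04]), 'effort': array([ 2.21817550e-03, -7.76995540e+01,  1.56630244e+00, -2.58236843e+01,
        1.24349463e-02,  6.69510890e-03, -1.69411130e-06]), 'position': array([0.313116  , 0.65353662, 0.25562433]), 'eef_rot': array([ 8.46177534e-01,  5.32900756e-01, -4.76414665e-04,  3.71776018e-04]), 'contact_force': array([ 0.44315227, -0.57078334,  0.28160531]), 'wrist_torque': array([ 0.0049928 ,  0.00019582, -0.01447538]), 'opening': 0.08563586442687958}
```

View pics/top1.png

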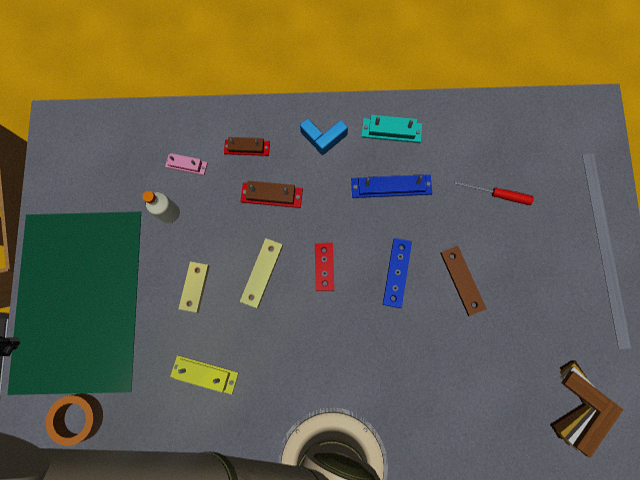

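View pics/scene1.png

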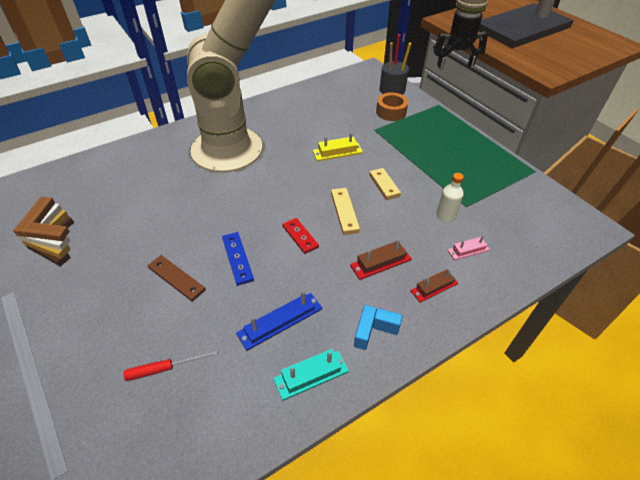

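The top view shows these parts:
- Red jig, larger of the two, at (271,194). The smaller decoy is at (247,146).
- Blue jig at (392,186).
- Short batten (193,287), long batten (262,273), red template (324,267), blue template (397,273) and brown strip (463,281).

Next I'll measure them by colour masks cast onto their top planes.

```bash
cat > m.py <<'E'
from h import *
seeds={'top':dict(strip=(463,281,.012),lbat=(262,280,.018),ltem=(392,285,.012),sbat=(193,287,.018),stem=(324,258,.012))}
def region(c,uv,tol):
    f=cv2.GaussianBlur(c['frame'],(3,3),0); lab=cv2.cvtColor(f,cv2.COLOR_RGB2LAB).astype(int)
    s=lab[uv[1],uv[0]]; d=np.abs(lab-s); m=((d[...,1]<tol)&(d[...,2]<tol)&(d[...,0]<45)).astype(np.uint8)
    n,l=cv2.connectedComponents(m); return (l==l[uv[1],uv[0]]).astype(np.uint8)
def rect(c,m,z):
    k=max(cv2.findContours(m,cv2.RETR_EXTERNAL,cv2.CHAIN_APPROX_NONE)[0],key=len)[:,0,:]
    P=onplane(c,k,z)[:,:2]; (cx,cy),(w,h),a=cv2.minAreaRect((P*1000).astype(np.float32))
    if w<h: w,h,a=h,w,a+90
    a=(a+90)%180-90
    return np.round([cx/1000,cy/1000,w,h,a],3)
E
python3 - <<'E'
from m import *
c=cam('top'); s=cam('scene'); P=pts(c)
for n,(u,v,z) in seeds['top'].items():
    m=region(c,(u,v),14); r=rect(c,m,z)
    q=proj(s,[r[0],r[1],z])[0]
    # in scene: pick a spot on the part a bit off centre
    a=np.radians(r[4]); q=proj(s,[r[0]+.03*np.cos(a),r[1]+.03*np.sin(a),z])[0].round().astype(int)
    r2=rect(s,region(s,tuple(q),14),z)
    print(n,r,np.hypot(r[0],r[1]).round(3),'z',np.median(P[m>0],axis=0).round(3),'| scene',r2)
# beds & pins
for n,uv,z in [('bluebed',(392,187),.025),('redbed',(271,194),.037)]:
    m=region(c,uv,14); print(n,rect(c,m,z),np.median(P[m>0],axis=0).round(3))
for k,(n,a,b) in enumerate([('red',(225,170),(320,220)),('blue',(340,165),(445,210))]):
    im=c['frame'][a[1]:b[1],a[0]:b[0]]; cv2.imwrite(f'pics/t{n}.png',cv2.resize(im[:,:,::-1],None,fx=6,fy=6,interpolation=cv2.INTER_CUBIC)) 
a=cv2.imread('pics/tred.png');b=cv2.imread('pics/tblue.png')
h=np.zeros((a.shape[0]+b.shape[0],max(a.shape[1],b.shape[1]),3),np.uint8);h[:a.shape[0],:a.shape[1]]=a;h[a.shape[0]:,:b.shape[1]]=b;cv2.imwrite('pics/tj.png',h)
E
```

```text
strip [  0.426  -0.333 169.797  47.02   20.033] 0.541 z [ 0.424 -0.333  0.013] | scene [  0.427  -0.335 170.775  46.416  20.033]
lbat [ 4.56000e-01  1.67000e-01  1.69226e+02  4.50560e+01 -2.19700e+01] 0.486 z [0.454 0.166 0.019] | scene [ 4.56000e-01  1.65000e-01  1.68252e+02  4.43010e+01 -2.19580e+01]
ltem [  0.449  -0.172 168.709  44.867 -11.905] 0.481 z [ 0.447 -0.172  0.013] | scene [  0.487  -0.182  20.178  15.45  -25.931]
sbat [  0.425   0.335 118.939  45.268 -11.634] 0.541 z [0.425 0.335 0.019] | scene [  0.425   0.334 118.319  44.201 -12.439]
stem [ 0.488  0.01   7.638  7.517 -1.189] 0.488 z [0.486 0.01  0.015] | scene [4.70000e-01 8.00000e-03 1.20684e+02 4.56870e+01 2.31000e-01]
bluebed [ 6.70000e-01 -1.66000e-01  2.01366e+02  4.96680e+01 -8.89850e+01] [ 0.671 -0.165  0.025]
redbed [  0.657   0.142 123.226  50.096  83.039] [0.656 0.141 0.038]
```

View pics/tj.png

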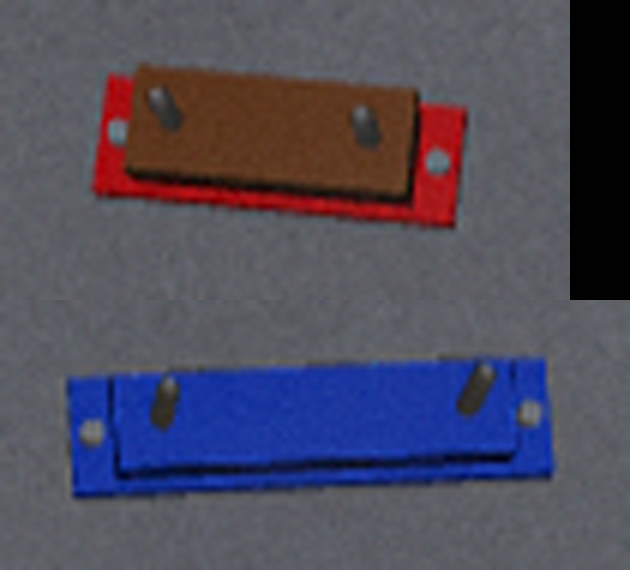

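Jigs and parts measured consistently: tops at 12–19 mm, sizes within about 1 mm. In the crop, the blue and red jigs each show both pins, with the pin tips leaning away from the camera. I'm moving over the red jig for a close look.

{"fn": "jog_arm", "kwargs": {
  "steps": [
    [0.54,-0.8,0,-0.325],
    [0.54,-0.8,0,-0.325],
    [0.54,-0.8,0,-0.325],
    [0.54,-0.8,0,-0.325],
    [0.54,-0.8,0,-0.325],
    [0.54,-0.8,0,-0.325],
    [0.54,-0.8,0,-0.325],
    [0.54,-0.8,0,-0.325]
  ],
  "gripper": 1
}}

```text
time: 0.92
position: [0.4009, 0.524, 0.2565]
eef_rot: [0.92, 0.393, 0.0, -0.0]
contact_force: [-0.2, -0.3, 1.0]
opening: 0.0856
```

{"fn": "jog_arm", "kwargs": {
  "steps": [
    [0.54,-0.8,0,-0.325],
    [0.54,-0.8,0,-0.325],
    [0.54,-0.8,0,-0.325],
    [0.54,-0.8,0,-0.325],
    [0.54,-0.8,0,-0.325],
    [0.54,-0.8,0,-0.325],
    [0.54,-0.8,0,-0.325],
    [0.54,-0.8,0,-0.325]
  ]
}}

```text
time: 1.58
position: [0.4871, 0.3962, 0.2563]
eef_rot: [0.969, 0.246, 0.0, 0.0]
contact_force: [-0.0, -0.7, -0.2]
opening: 0.0854
```

{"fn": "jog_arm", "kwargs": {
  "steps": [
    [0.54,-0.8,0,-0.325],
    [0.54,-0.8,0,-0.325],
    [0.54,-0.8,0,-0.325],
    [0.54,-0.8,0,-0.325],
    [0.54,-0.8,0,-0.325],
    [0.54,-0.8,0,-0.325],
    [0.54,-0.8,0,-0.325],
    [0.54,-0.8,0,-0.325]
  ]
}}

```text
time: 2.25
position: [0.5735, 0.2682, 0.2563]
eef_rot: [0.996, 0.092, 0.0, 0.0]
contact_force: [0.2, -0.6, -0.1]
opening: 0.0856
```

{"fn": "jog_arm", "kwargs": {
  "steps": [
    [0.54,-0.8,0,-0.325],
    [0.54,-0.8,0,-0.325],
    [0.54,-0.8,0,-0.325],
    [0.54,-0.8,0,-0.325],
    [0.54,-0.8,0,-0.325],
    [0.54,-0.8,0,-0.325],
    [0.4,-0.8,0,-0.325],
    [0,-0.8,0,-0.325]
  ]
}}

```text
time: 2.92
position: [0.6469, 0.14, 0.2561]
eef_rot: [0.998, -0.064, 0.0, 0.0]
contact_force: [-0.1, 0.2, -0.3]
opening: 0.0852
```

Run:
```python
from h import *
c=cam('wrist'); save(c,'w1.png'); print((-c['R'].T@c['t']).round(3), readout.read_state()['joint_pos'].round(2))
for P in [(.657,.141,.037),(.67,-.166,.025)]: print(proj(c,P).round())
```

```text
[0.656 0.206 0.374] [-0.52  0.54  0.35  1.77 -0.23  0.87 -0.2 ]
[[336. 213.]]
[[373. 443.]]
```

View pics/w1.png

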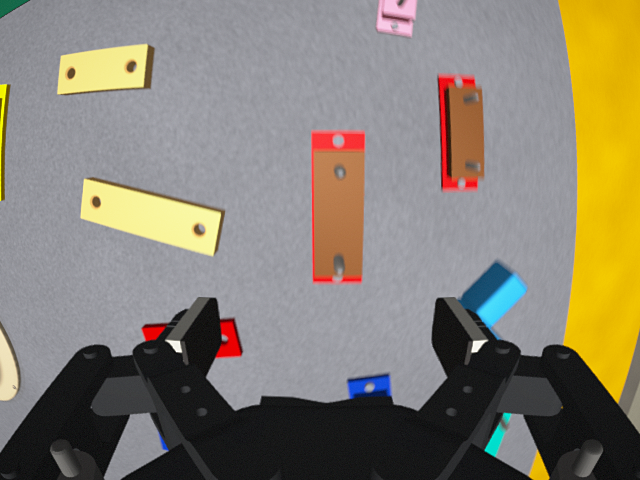

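The wrist view shows the red jig upright at (338,210), with pins at about (340,171) and (338,268). The pads are at the bottom of the frame. I'm measuring bed and pins from here.

```bash
cat >> m.py <<'E'
def pinfit(c,C,half,z0,h,r=6):
    """pin pixel blobs near predicted pins; returns centre,yaw from two pins using blob centroid ~ pin mid height"""
    cx,cy,a=C; t=np.radians(a); out=[]
    for s in (-1,1):
        p=np.array([cx+s*half*np.cos(t),cy+s*half*np.sin(t)])
        x,y=[],[]
        th=np.linspace(0,2*np.pi,12)
        Q=np.concatenate([np.c_[p[0]+.010*np.cos(th),p[1]+.010*np.sin(th),np.full(12,zz)] for zz in (z0,z0+h)])
        hull=cv2.convexHull(proj(c,Q).round().astype(np.int32)); m=np.zeros((480,640),np.uint8); cv2.fillConvexPoly(m,hull,1)
        f=c['frame'].astype(int); sat=f.max(2)-f.min(2); g=((m>0)&(sat<35)).astype(np.uint8)
        n,l,st,ce=cv2.connectedComponentsWithStats(g); k=1+np.argmax(st[1:,4])
        # model centroid: pin silhouette of shaft/taper
        Qm=np.concatenate([np.c_[p[0]+rr*np.cos(th),p[1]+rr*np.sin(th),np.full(12,zz)] for zz,rr in ((z0,.005),(z0+h-.008,.005),(z0+h,.002))])
        mm=np.zeros((480,640),np.uint8); cv2.fillConvexPoly(mm,cv2.convexHull(proj(c,Qm).round().astype(np.int32)),1)
        M=cv2.moments(mm,True); mc=np.array([M['m10'],M['m01']])/M['m00']
        q=onplane(c,[ce[k],mc],z0+h*.55); d=(q[0]-q[1])[:2]; out.append(p+d); print('pin',s,'area',st[k,4],int(mm.sum()),'shift mm',(d*1000).round(1))
    a,b=np.array(out); d=b-a
    return np.r_[(a+b)/2, np.degrees(np.arctan2(d[1],d[0])), np.linalg.norm(d)*1000]
E
python3 - <<'E'
from m import *
c=cam('wrist')
r=rect(c,region(c,(338,220),12),.037); print(r)
print(pinfit(c,(r[0],r[1],r[4]),.042,.037,.036).round(4))
t=cam('top'); print(pinfit(t,(r[0],r[1],r[4]),.042,.037,.036).round(4))
# parts visible from here
for n,(u,v),z in [('lbat',(150,215),.018),('sbat',(105,80),.018)]: print(n,rect(c,region(c,(u,v),14),z))
E
```

```text
[  0.659   0.14  118.39   44.499  83.076]
pin -1 area 168 221 shift mm [-0.2  0.3]
pin 1 area 106 144 shift mm [0.  0.6]
[ 0.6589  0.1405 82.9921 84.3409]
pin -1 area 28 37 shift mm [0.6 2.6]
pin 1 area 95 41 shift mm [2.2 1.3]
[ 0.6604  0.142  81.9251 82.9438]
lbat [ 4.55000e-01  1.65000e-01  1.69964e+02  4.58870e+01 -2.17760e+01]
sbat [  0.424   0.333 119.709  45.724 -11.826]
```

{"fn": "jog_arm", "kwargs": {
  "steps": [
    [0,-1,0,0.12],
    [0,-1,0,0.12],
    [0,-1,0,0.12],
    [0,-1,0,0.12],
    [0,-1,0,0.12],
    [0,-1,0,0.12],
    [0,-1,0,0.12],
    [0,-1,0,0.12]
  ]
}}

```text
time: 3.73
position: [0.6449, -0.0175, 0.2563]
eef_rot: [1.0, -0.003, -0.0, -0.0]
contact_force: [1.1, -0.6, 0.4]
opening: 0.0849
```

{"fn": "jog_arm", "kwargs": {
  "steps": [
    [0.2,-1,0,0.04],
    [0.2,-1,0,0],
    [0.2,-1,0,0],
    [0.2,-1,0,0],
    [0.2,-1,0,0],
    [0,-1,0,0],
    [0,-1,0,0],
    [0,0,0,0]
  ]
}}

```text
time: 4.4
position: [0.6646, -0.162, 0.2565]
eef_rot: [1.0, -0.004, 0.0, 0.001]
contact_force: [-0.8, -0.8, -0.1]
opening: 0.0856
```

Run:
```python
from m import *
c=cam('wrist'); save(c,'w2.png'); print(proj(c,(.67,-.166,.025)))
```

```text
[[331.49468698 216.57345676]]
```

View pics/w2.png

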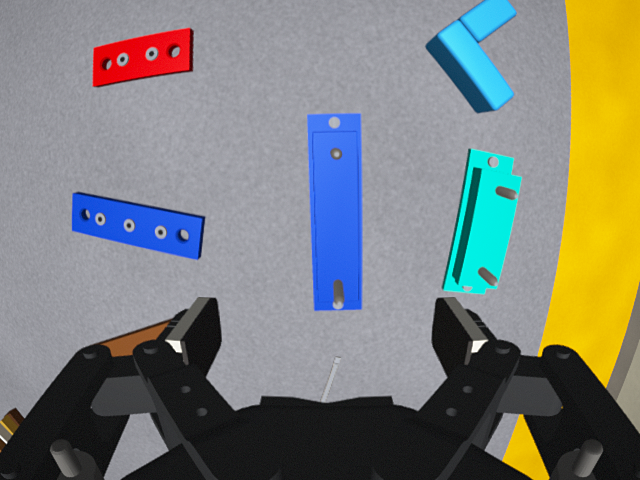

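Blue jig centred at about (334,212), with pins at (336,154) and (338,293). I'm fitting its pose and measuring the strip and templates from here.

Run:
```python
from m import *
c=cam('wrist'); m=region(c,(334,220),14); r=rect(c,m,.02); print(r)
p=pinfit(c,(.67,-.164,91),.065,.025,.048); print(p.round(4)); p=pinfit(c,p[:3],.065,.025,.048); print(p.round(4))
print('ltem',rect(c,region(c,(110,230),14),.012)); print('stem',rect(c,region(c,(138,60),14),.012))
s=readout.read_state(); q=s['eef_rot']; print(s['position'],np.degrees(2*np.arctan2(q[1],q[0])),s['joint_pos'].round(2))
```

```text
[ 6.74000e-01 -1.67000e-01  1.97773e+02  4.88680e+01 -8.90150e+01]
pin -1 area 234 274 shift mm [ 4.4 -7.5]
pin 1 area 87 130 shift mm [ 4.9 -5.2]
[  0.6747  -0.1704  90.7725 132.3765]
pin -1 area 236 281 shift mm [ 0.2 -1.4]
pin 1 area 94 140 shift mm [-0.1  1. ]
[  0.6747  -0.1706  90.9057 132.3709]
ltem [  0.449  -0.173 168.472  44.842 -11.85 ]
stem [4.69000e-01 8.00000e-03 1.18568e+02 4.48330e+01 3.38000e-01]
[ 0.66512313 -0.15776056  0.25621759] -0.23353848226503784 [-0.04  0.56  0.31  1.72 -0.21  0.89  0.34]
```

Blue jig pose is about (0.674,-0.170), yaw 90.9°, to be refined close up. Now the strip: I'm going above it with the jaws at −70°.

{"fn": "jog_arm", "kwargs": {
  "steps": [
    [-0.7466,-0.552,-0.4875,-0.634],
    [-0.7466,-0.552,-0.4875,-0.634],
    [-0.7466,-0.552,-0.4875,-0.634],
    [-0.7466,-0.552,-0.4875,-0.634],
    [-0.7466,-0.552,-0.4875,-0.634],
    [-0.7466,-0.552,-0.4875,-0.634],
    [-0.7466,-0.552,-0.4875,-0.634],
    [-0.7466,-0.552,-0.4875,-0.634]
  ],
  "gripper": 0.75,
  "grip_force": 50
}}

```text
time: 5.17
position: [0.5458, -0.2446, 0.1779]
eef_rot: [0.953, -0.302, -0.0, -0.001]
contact_force: [-0.4, -0.1, 0.6]
opening: 0.0642
```

{"fn": "jog_arm", "kwargs": {
  "steps": [
    [-0.7466,-0.552,-0.4875,-0.634],
    [-0.7466,-0.552,-0.4875,-0.634],
    [-0.7466,-0.552,-0.4875,-0.634],
    [-0.7466,-0.552,-0.4875,-0.634],
    [-0.7466,-0.552,-0.4875,-0.634],
    [-0.7466,-0.552,-0.4875,-0.634],
    [-0.7466,-0.552,-0.4875,-0.634],
    [-0.7466,-0.552,-0.4875,-0.634]
  ]
}}

```text
time: 5.83
position: [0.4269, -0.3333, 0.0999]
eef_rot: [0.819, -0.574, -0.0, -0.001]
contact_force: [0.3, -0.2, -0.5]
opening: 0.0641
```

{"fn": "jog_arm", "kwargs": {
  "steps": [
    [0,0,-0.9,0],
    [0,0,-0.9,0],
    [0,0,-0.8,0],
    [0,0,-0.4,0],
    [0,0,-0.2,0],
    [0,0,0,0],
    [0,0,0,0],
    [0,0,0,0]
  ]
}}

```text
time: 6.5
position: [0.4269, -0.3348, 0.037]
eef_rot: [0.819, -0.573, 0.001, -0.0]
contact_force: [0.5, 0.1, -0.4]
opening: 0.0643
```

Run:
```python
from m import *
c=cam('wrist'); save(c,'w3.png'); s=readout.read_state(); q=s['eef_rot']; print(s['position'],np.degrees(2*np.arctan2(q[1],q[0])),s['joint_pos'].round(2),s['contact_force'],s['opening'])
```

```text
[ 0.42684668 -0.33484474  0.0370508 ] -69.94835945132088 [ 0.36  0.75  0.29  2.18 -0.73  0.3   0.06] [ 0.8065494  -0.41684364  0.11148796] 0.06375063351723674
```

View pics/w3.png

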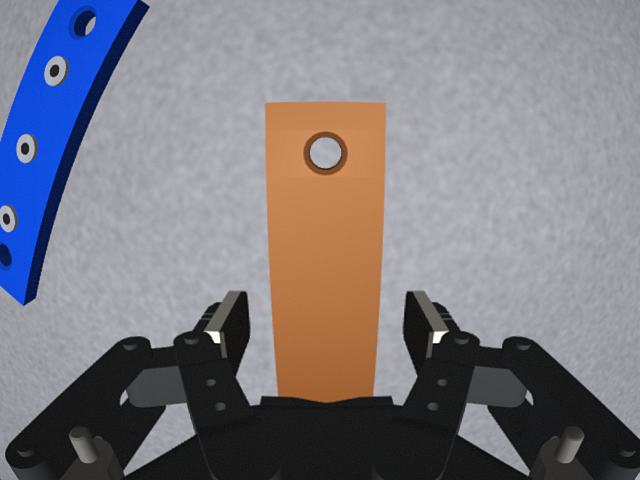

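The strip lies centred between the pads, with its near hole at (325,153). I'll lower and close, then measure the hole in the tool frame.

{"fn": "jog_arm", "kwargs": {
  "steps": [
    [0,0,-0.2,0],
    [0,0,-0.15,0],
    [0,0,0,0],
    [0,0,0,0],
    [0,0,0,0],
    [0,0,0,0],
    [0,0,0,0],
    [0,0,0,0]
  ]
}}

```text
time: 7.22
position: [0.4263, -0.3348, 0.0293]
eef_rot: [0.819, -0.573, 0.0, 0.0]
contact_force: [0.2, -0.3, 0.3]
opening: 0.0643
```

{"fn": "jog_arm", "kwargs": {
  "steps": [
    [0,0,0,0],
    [0,0,0,0],
    [0,0,0,0],
    [0,0,0,0],
    [0,0,0,0],
    [0,0,0,0],
    [0,0,0,0],
    [0,0,0,0]
  ],
  "gripper": 0.4
}}

```text
time: 7.88
position: [0.4264, -0.3348, 0.0297]
eef_rot: [0.819, -0.573, 0.0, -0.0]
contact_force: [-0.8, 1.1, 5.9]
opening: 0.0439
```

```bash
cat >> m.py <<'E'
def tool(c=None):
    s=readout.read_state(); q=s['eef_rot']; a=2*np.arctan2(q[1],q[0]); x=np.array([np.cos(a),np.sin(a)]); y=np.array([np.sin(a),-np.cos(a)])
    return s,np.array(s['position']),x,y,np.degrees(a)
def totool(P):
    s,p,x,y,a=tool(); d=np.atleast_2d(P)[:,:2]-p[:2]; return np.c_[d@x,d@y]*1000
def hole(c,half,ztop,thick,tooloff=0):
    """near hole (at -y of tool) of part: contrast blob near the predicted place; returns tool-frame mm"""
    s,p,x,y,a=tool(); P=np.r_[p[:2]-y*(half+tooloff),ztop]; u=proj(c,P)[0]
    return u
def strip_edges(c,seed,z,tol=14):
    k=region(c,seed,tol); return k
E
python3 - <<'E'
from m import *
s,p,x,y,a=tool(); print(p.round(4),a,s['opening'],s['contact_force'].round(1))
c=cam('wrist'); print('pred hole',proj(c,np.r_[p[:2]-y*.065,.012]).round(1))
m=region(c,(325,230),16)
ks,hi=cv2.findContours(m,cv2.RETR_CCOMP,cv2.CHAIN_APPROX_NONE)
for k,h in zip(ks,hi[0]):
    if cv2.contourArea(k)>150:
        t=totool(onplane(c,k[:,0,:],.012)); (cx,cy),(w,h2),an=cv2.minAreaRect(t.astype(np.float32)); print(h[3]>=0,len(k),'ctr',cx,cy,w,h2,an,'min',t.min(0),t.max(0))
P=pts(c); print('pads depth z', P[330,238],P[300,240])
E
```

```text
[ 0.4264 -0.3348  0.0297] -69.97704238146649 0.04389137310984812 [-0.8  1.1  5.9]
pred hole [[325.2 148.7]]
False 815 ctr 0.27323341369628906 -18.956703186035156 129.23291015625 45.735572814941406 89.95275115966797 min [-22.6192812  -83.57773636] [23.16501185 45.66085054]
True 128 ctr 0.3018055260181427 -63.804786682128906 16.443058013916016 16.443889617919922 44.99944305419922 min [ -8.01531169 -72.20501996] [  8.61907123 -55.41790748]
pads depth z [ 0.42892521 -0.30563724  0.04906091] [ 0.42190987 -0.30073444  0.01584911]
```

Gripped: the hole is at −63.8 mm and the end at −83.6 mm in tool y, so the part centre is about +1.3 mm. The camera looks straight down through the near hole, which lets me centre it on the pin visually. I'm carrying the strip to hover over the blue jig.

{"fn": "jog_arm", "kwargs": {
  "steps": [
    [0,0,0.5,0],
    [0,0,1,0],
    [0,0,1,0],
    [0.3,0.2,1,0.3],
    [0.7,0.5,0.8,0.6],
    [0.8,0.5,0.52,0.7],
    [0.8,0.5,0,0.7],
    [0.8,0.5,0,0.7]
  ]
}}

```text
time: 8.6
position: [0.4953, -0.2903, 0.1272]
eef_rot: [0.91, -0.416, 0.001, 0.0]
contact_force: [-0.6, -0.3, -0.6]
opening: 0.0439
```

{"fn": "jog_arm", "kwargs": {
  "steps": [
    [0.9,0.6,0,0.8],
    [0.9,0.6,0,0.8],
    [0.9,0.6,0,0.8],
    [0.9,0.6,0,0.8],
    [0.9,0.6,0,0.8],
    [0.9,0.6,0,0.8],
    [0.9,0.6,0,0.8],
    [0.9,0.6,0,0.8]
  ]
}}

```text
time: 9.27
position: [0.6388, -0.1941, 0.1263]
eef_rot: [0.999, -0.044, -0.0, 0.0]
contact_force: [-0.6, 0.2, 0.1]
opening: 0.0442
```

{"fn": "jog_arm", "kwargs": {
  "steps": [
    [0.6,0.43,0,0.3],
    [0.6,0.43,0,0.3],
    [0.6,0.42,0,0.31],
    [0,0,0,0],
    [0,0,0,0],
    [0,0,0,0],
    [0,0,0,0],
    [0,0,0,0]
  ]
}}

```text
time: 9.93
position: [0.6736, -0.1702, 0.1257]
eef_rot: [1.0, 0.007, -0.0, 0.0]
contact_force: [0.2, 0.3, -0.6]
opening: 0.0438
```

Run:
```python
from m import *
s,p,x,y,a=tool(); print(p.round(4),a,s['opening'],s['contact_force'].round(1))
c=cam('wrist'); save(c,'w4.png')
m=region(c,(325,230),16)
ks,hi=cv2.findContours(m,cv2.RETR_CCOMP,cv2.CHAIN_APPROX_NONE)
for k,h in zip(ks,hi[0]):
    if cv2.contourArea(k)>150:
        t=totool(onplane(c,k[:,0,:],p[2]-.0286+.012)); (cx,cy),(w,h2),an=cv2.minAreaRect(t.astype(np.float32)); print(h[3]>=0,len(k),'ctr',cx,cy,w,h2,an,k[:,0].mean(0))
```

```text
[ 0.6736 -0.1702  0.1257] 0.8082978498814835 0.0438169019421398 [ 0.2  0.3 -0.6]
False 814 ctr 0.06209373474121094 -18.800064086914062 128.2967071533203 45.33931350708008 89.97473907470703 [325.78009828 242.74692875]
True 130 ctr -0.07522916793823242 -63.231651306152344 16.552928924560547 16.55327606201172 45.02167510986328 [325.65384615 151.86923077]
```

View pics/w4.png

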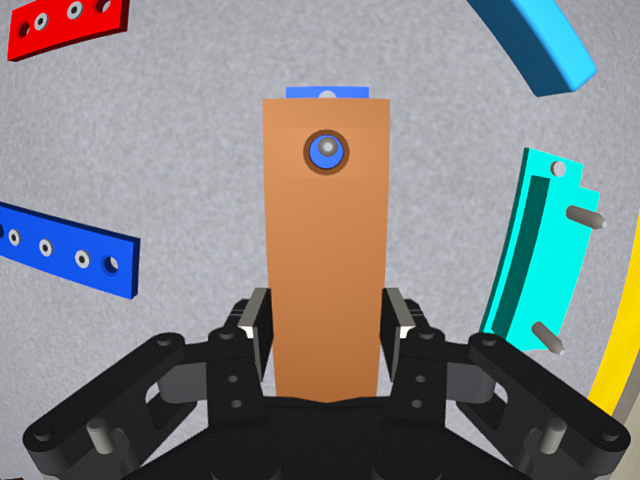

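The strip is held and the near pin is visible through its hole: pin tip at about (327,147), hole centre at (326,152). I'm working out the correction.

```bash
cat >> m.py <<'E'
def align(c,zt,zpin,seed=(325,230),satmax=45,tol=16):
    """zt: world z of held part's top; zpin: world z of pin tip. tool-frame (mm) of near hole, pin, end of part"""
    m=region(c,seed,tol); ks,hi=cv2.findContours(m,cv2.RETR_CCOMP,cv2.CHAIN_APPROX_NONE)
    hs=[k for k,h in zip(ks,hi[0]) if h[3]>=0 and cv2.contourArea(k)>400]
    k=min(hs,key=lambda k:abs(k[:,0,1].mean()-150)+abs(k[:,0,0].mean()-326)); o=max(ks,key=cv2.contourArea)
    H=totool(onplane(c,[cv2.minEnclosingCircle(k)[0]],zt))[0]
    mm=np.zeros((480,640),np.uint8); cv2.drawContours(mm,[k],-1,1,-1); mm=cv2.erode(mm,np.ones((7,7)))
    f=c['frame'].astype(int); g=((mm>0)&(f.max(2)-f.min(2)<satmax)).astype(np.uint8)
    n,l,st,ce=cv2.connectedComponentsWithStats(g); j=1+np.argmax(st[1:,4])
    T=totool(onplane(c,[ce[j]],zpin))[0]; e=totool(onplane(c,o[:,0,:],zt))
    s,p,x,y,a=tool(); d=T-H; w=(d[0]*x+d[1]*y)
    ee=e[(e[:,1]<-30)]; L=ee[(ee[:,0]<0)&(ee[:,1]>-78)]; R=ee[(ee[:,0]>0)&(ee[:,1]>-78)]
    sl=[np.degrees(np.arctan(np.polyfit(q[:,1],q[:,0],1)[0])) for q in (L,R)]
    print('pos',p.round(4),'psi',round(a,2),'hole px',np.round(cv2.minEnclosingCircle(k)[0],1),'pin px',ce[j].round(1),'area',st[j,4]); print('hole',H.round(2),'pin',T.round(2),'end',e[:,1].min().round(1),'edge slopes',np.round(sl,2),'d tool',d.round(2),'d world mm',w.round(2),'units',(w/20).round(3))
E
python3 - <<'E'
from m import *
s,p,x,y,a=tool(); c=cam('wrist'); align(c,p[2]-.0286+.012,.073); print(-c['R'].T@c['t'])
print(pinfit(c,(.6747,-.1705,90.9),.065,.025,.048))
r=region(c,(15,245),14)
E
```

```text
pos [ 0.6739 -0.1699  0.1258] psi 0.84 hole px [325.7 151.7] pin px [327.  146.7] area 293
hole [ 3.000e-02 -6.334e+01] pin [  0.54 -64.75] end -82.9 edge slopes [0.09 0.09] d tool [ 0.51 -1.4 ] d world mm [0.49 1.41] units [0.024 0.071]
[ 0.67315844 -0.10323787  0.24340121]Traceback (most recent call last):
  File "<stdin>", line 3, in <module>
  File "m.py", line 23, in pinfit
    n,l,st,ce=cv2.connectedComponentsWithStats(g); k=1+np.argmax(st[1:,4])
                                                       ~~~~~~~~~^^^^^^^^^^
    return _wrapfunc(a, 'argmax', axis=axis, out=out, **kwds)
    return bound(*args, **kwds)
ValueError: attempt to get argmax of an empty sequence
```

{"fn": "jog_arm", "kwargs": {
  "steps": [
    [0.025,0.07,0,0],
    [0,0,-0.5,0],
    [0,0,-0.5,0],
    [0,0,-0.3,0],
    [0,0,-0.2,0],
    [0,0,0,0],
    [0,0,0,0],
    [0,0,0,0]
  ]
}}

```text
time: 10.7
position: [0.675, -0.168, 0.0957]
eef_rot: [1.0, 0.008, 0.0, 0.0]
contact_force: [0.0, -0.6, 0.2]
opening: 0.0438
```

Run:
```python
from m import *
s,p,x,y,a=tool(); c=cam('wrist'); align(c,p[2]-.0286+.012,.073); print(s['contact_force'],s['wrist_torque'])
```

```text
pos [ 0.6751 -0.168   0.096 ] psi 0.9 hole px [325.8 151.7] pin px [324.3 152.6] area 429
hole [  0.08 -63.54] pin [ -0.47 -63.07] end -83.1 edge slopes [0.19 0.11] d tool [-0.55  0.46] d world mm [-0.54 -0.47] units [-0.027 -0.024]
[ 0.02119667 -0.64347309  0.22861434] [ 0.00629068 -0.0325939  -0.03582528]
```

{"fn": "jog_arm", "kwargs": {
  "steps": [
    [-0.025,-0.02,0,0],
    [0,0,-0.25,0],
    [0,0,-0.3,0],
    [0,0,-0.4,0],
    [0,0,-0.4,0],
    [0,0,-0.4,0],
    [0,0,-0.25,0],
    [0,0,0,0]
  ]
}}

```text
time: 11.42
position: [0.674, -0.1682, 0.055]
eef_rot: [1.0, 0.008, -0.001, -0.0]
contact_force: [0.3, -0.5, -0.6]
opening: 0.0437
```

Run:
```python
from m import *
s,p,x,y,a=tool(); c=cam('wrist'); align(c,p[2]-.0286+.012,.073); print(s['contact_force'],s['wrist_torque'])
```

```text
pos [ 0.6742 -0.1683  0.0551] psi 0.91 hole px [325.8 151.7] pin px [326.8 155.3] area 847
hole [-5.000e-02 -6.362e+01] pin [  0.32 -63.48] end -83.2 edge slopes [0.12 0.15] d tool [0.37 0.14] d world mm [ 0.37 -0.14] units [ 0.019 -0.007]
[ 0.29598751 -0.47186286 -0.64936377] [0.00574121 0.01336195 0.01694593]
```

Both pins are through with no force. I'll press to contact, release, then rise.

{"fn": "jog_arm", "kwargs": {
  "steps": [
    [0,0,-0.05,0],
    [0,0,-0.05,0],
    [0,0,-0.03,0],
    [0,0,0,0],
    [0,0,0,0],
    [0,0,0,0],
    [0,0,0,0],
    [0,0,0,0]
  ]
}}

```text
time: 12.13
position: [0.6743, -0.1683, 0.0547]
eef_rot: [1.0, 0.008, 0.0, -0.0]
contact_force: [-4.6, 2.2, 18.0]
opening: 0.0442
```

{"fn": "jog_arm", "kwargs": {
  "steps": [
    [0,0,0,0],
    [0,0,0,0],
    [0,0,0,0],
    [0,0,0,0],
    [0,0,0.2,0],
    [0,0,0.6,0],
    [0,0,1,0],
    [0,0,1,0]
  ],
  "gripper": 0.75
}}

```text
time: 12.8
position: [0.6741, -0.1682, 0.1099]
eef_rot: [1.0, 0.008, -0.001, -0.0]
contact_force: [0.0, -0.5, 1.3]
opening: 0.0638
```

{"fn": "jog_arm", "kwargs": {
  "steps": [
    [0,0,1,0],
    [0,0,1,0],
    [0,0,1,0],
    [0,0,0.5,0],
    [0,0,0,0],
    [0,0,0,0],
    [0,0,0,0],
    [0,0,0,0]
  ]
}}

```text
time: 13.47
position: [0.6737, -0.1679, 0.1777]
eef_rot: [1.0, 0.008, -0.001, -0.0]
contact_force: [0.3, -0.1, -0.3]
opening: 0.0638
```

Run:
```python
from m import *
s,p,x,y,a=tool(); c=cam('wrist'); save(c,'w5.png'); print(p,a,s['contact_force'])
m=region(c,tuple(proj(c,(.674,-.15,.037))[0].round().astype(int)),16); print(rect(c,m,.037)); P=pts(c); q=P[m>0]; print(np.percentile(q[:,2],[5,50,95]).round(4))
A=np.c_[q[:,:2],np.ones(len(q))]; print(np.linalg.lstsq(A,q[:,2],rcond=None)[0])
print(pinfit(c,(.6747,-.1705,90.9),.065,.037,.036))
```

```text
[ 0.67369668 -0.16794114  0.17769286] 0.9216979112387871 [ 0.26096456 -0.14052763 -0.28275143]
[  0.675  -0.169 167.184  44.87  -89.086]
[0.0359 0.037  0.0382]
[-0.00408139  0.04001453  0.04765355]
pin -1 area 700 405 shift mm [ 0.1 -5.6]
pin 1 area 183 221 shift mm [-0.2  0.1]
[  0.67466958  -0.17327544  91.00585193 135.67694242]
```

View pics/w5.png

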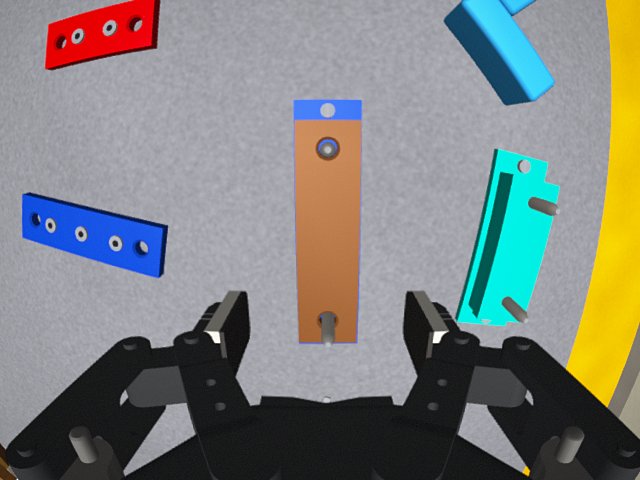

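The strip is seated: top at 37 mm, yaw 90.9°, both pins through at (327,149) and (327,325). Next is the long batten.

{"fn": "jog_arm", "kwargs": {
  "steps": [
    [-0.456,0.695,-0.1625,0.407],
    [-0.456,0.695,-0.1625,0.407],
    [-0.456,0.695,-0.1625,0.407],
    [-0.456,0.695,-0.1625,0.407],
    [-0.456,0.695,-0.1625,0.407],
    [-0.456,0.695,-0.1625,0.407],
    [-0.456,0.695,-0.1625,0.407],
    [-0.456,0.695,-0.1625,0.407]
  ]
}}

```text
time: 14.18
position: [0.6005, -0.0564, 0.1521]
eef_rot: [0.979, 0.203, -0.001, -0.0]
contact_force: [0.9, -0.3, 0.2]
opening: 0.0639
```

{"fn": "jog_arm", "kwargs": {
  "steps": [
    [-0.456,0.695,-0.1625,0.407],
    [-0.456,0.695,-0.1625,0.407],
    [-0.456,0.695,-0.1625,0.407],
    [-0.456,0.695,-0.1625,0.407],
    [-0.456,0.695,-0.1625,0.407],
    [-0.456,0.695,-0.1625,0.407],
    [-0.456,0.695,-0.1625,0.407],
    [-0.456,0.695,-0.1625,0.407]
  ]
}}

```text
time: 14.85
position: [0.5275, 0.0556, 0.1268]
eef_rot: [0.921, 0.39, 0.0, -0.0]
contact_force: [0.3, -0.4, -0.5]
opening: 0.0641
```

{"fn": "jog_arm", "kwargs": {
  "steps": [
    [-0.456,0.695,-0.1625,0.407],
    [-0.456,0.695,-0.1625,0.407],
    [-0.456,0.695,-0.1625,0.407],
    [-0.456,0.695,-0.1625,0.407],
    [-0.456,0.695,-0.1625,0.407],
    [-0.456,0.695,-0.1625,0.407],
    [-0.456,0.695,-0.1625,0.407],
    [-0.456,0.695,-0.1625,0.407]
  ]
}}

```text
time: 15.52
position: [0.4545, 0.1667, 0.1008]
eef_rot: [0.827, 0.562, 0.0, -0.0]
contact_force: [-0.4, 0.4, 0.1]
opening: 0.0638
```

{"fn": "jog_arm", "kwargs": {
  "steps": [
    [0,0,-0.5,0],
    [0,0,-0.5,0],
    [0,0,-0.5,0],
    [0,0,0,0],
    [0,0,0,0],
    [0,0,0,0],
    [0,0,0,0],
    [0,0,0,0]
  ]
}}

```text
time: 16.18
position: [0.4558, 0.1651, 0.0714]
eef_rot: [0.829, 0.559, 0.0, 0.0]
contact_force: [-0.5, -0.1, 1.3]
opening: 0.064
```

Run:
```python
from m import *
s,p,x,y,a=tool(); c=cam('wrist'); print(p,a,s['joint_pos'].round(2),s['opening'])
m=region(c,(325,230),14)
k=max(cv2.findContours(m,cv2.RETR_EXTERNAL,cv2.CHAIN_APPROX_NONE)[0],key=len)[:,0,:]
t=totool(onplane(c,k,.018)); print(t.min(0),t.max(0)); f=t[(t[:,1]<-30)&(t[:,1]>-75)]
for g in (f[f[:,0]<0],f[f[:,0]>0]): q=np.polyfit(g[:,1],g[:,0],1); print(np.degrees(np.arctan(q[0])),np.polyval(q,0))
save(c,'w6.png')
```

```text
[0.45578502 0.16514018 0.07140482] 68.03082047368939 [-0.45  0.63 -0.02  2.28  0.05  0.22  0.67] 0.06403960391081608
[-23.46246925 -84.96347858] [22.74061611 76.02918494]
-0.17664080282475006 -23.32442730838422
0.27590653343579435 22.558388874719146
```

Aligned within 0.5 mm and 0.2°. Descend, grip, lift and carry.

{"fn": "jog_arm", "kwargs": {
  "steps": [
    [0,0,-0.6,0],
    [0,0,-0.6,0],
    [0,0,-0.5,0],
    [0,0,-0.2,0],
    [0,0,0,0],
    [0,0,0,0],
    [0,0,0,0],
    [0,0,0,0]
  ]
}}

```text
time: 16.9
position: [0.4557, 0.1655, 0.0335]
eef_rot: [0.829, 0.56, 0.0, 0.0]
contact_force: [0.6, 0.4, 0.1]
opening: 0.0642
```

{"fn": "jog_arm", "kwargs": {
  "steps": [
    [0,0,0,0],
    [0,0,0,0],
    [0,0,0,0],
    [0,0,0,0],
    [0,0,0,0],
    [0,0,0,0],
    [0,0,0,0],
    [0,0,0,0]
  ],
  "gripper": 0.4
}}

```text
time: 17.57
position: [0.4557, 0.1655, 0.0338]
eef_rot: [0.829, 0.56, 0.001, 0.0]
contact_force: [-0.7, -0.7, 8.4]
opening: 0.0447
```

{"fn": "jog_arm", "kwargs": {
  "steps": [
    [0,0,0.5,0],
    [0,0,1,0],
    [0,0,1,0],
    [0,0,1,0],
    [0.3,-0.5,0.65,-0.3],
    [0.45,-0.7,0.5,-0.42],
    [0.45,-0.75,0,-0.42],
    [0.45,-0.75,0,-0.42]
  ]
}}

```text
time: 18.23
position: [0.489, 0.1109, 0.1277]
eef_rot: [0.878, 0.479, 0.001, 0.0]
contact_force: [0.0, 0.6, -1.4]
opening: 0.0442
```

{"fn": "jog_arm", "kwargs": {
  "steps": [
    [0.58,-0.875,0,-0.513],
    [0.58,-0.875,0,-0.513],
    [0.58,-0.875,0,-0.513],
    [0.58,-0.875,0,-0.513],
    [0.58,-0.875,0,-0.513],
    [0.58,-0.875,0,-0.513],
    [0.58,-0.875,0,-0.513],
    [0.58,-0.875,0,-0.513]
  ]
}}

```text
time: 18.9
position: [0.5814, -0.0295, 0.1268]
eef_rot: [0.968, 0.25, -0.0, -0.0]
contact_force: [0.1, 0.3, -1.7]
opening: 0.0442
```

{"fn": "jog_arm", "kwargs": {
  "steps": [
    [0.58,-0.875,0,-0.513],
    [0.58,-0.875,0,-0.513],
    [0.58,-0.875,0,-0.513],
    [0.58,-0.875,0,-0.513],
    [0.58,-0.875,0,-0.513],
    [0.58,-0.875,0,-0.513],
    [0.58,-0.875,0,-0.513],
    [0.58,-0.875,0,-0.513]
  ]
}}

```text
time: 19.57
position: [0.6741, -0.1693, 0.1268]
eef_rot: [1.0, 0.006, -0.0, -0.0]
contact_force: [-0.1, 0.3, -1.6]
opening: 0.0444
```

{"fn": "jog_arm", "kwargs": {
  "steps": [
    [0,0,0,0],
    [0,0,0,0],
    [0,0,0,0],
    [0,0,0,0],
    [0,0,0,0],
    [0,0,0,0],
    [0,0,0,0],
    [0,0,0,0]
  ]
}}

```text
time: 20.23
position: [0.674, -0.1683, 0.1262]
eef_rot: [1.0, 0.008, 0.0, -0.0]
contact_force: [-0.0, 0.3, -1.5]
opening: 0.0442
```

Run:
```python
from m import *
s,p,x,y,a=tool(); c=cam('wrist'); save(c,'w7.png'); print(p,a,s['contact_force']); align(c,p[2]-.032+.018,.073,satmax=30)
```

```text
[ 0.67403789 -0.16826896  0.12616798] 0.9383058042642317 [-0.0434274   0.25707695 -1.53102259]
pos [ 0.6741 -0.1684  0.1262] psi 0.93 hole px [325.7 147.5] pin px [326.6 150.6] area 301
hole [ 6.000e-02 -6.517e+01] pin [  0.44 -63.26] end -84.7 edge slopes [0.12 0.04] d tool [0.38 1.91] d world mm [ 0.41 -1.9 ] units [ 0.02  -0.095]
```

View pics/w7.png

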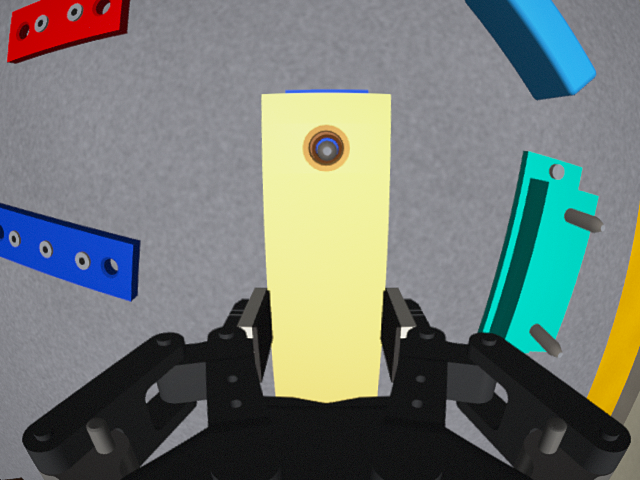

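The batten is held, with the pin visible in the hole at (327,151) and the hole at (326,147.5). I'm shifting −1.7 mm in y and descending.

{"fn": "jog_arm", "kwargs": {
  "steps": [
    [0.01,-0.085,0,0],
    [0,0,-0.5,0],
    [0,0,-0.4,0],
    [0,0,-0.3,0],
    [0,0,-0.1,0],
    [0,0,0,0],
    [0,0,0,0],
    [0,0,0,0]
  ]
}}

```text
time: 20.95
position: [0.6744, -0.1704, 0.1002]
eef_rot: [1.0, 0.008, 0.0, 0.0]
contact_force: [0.1, -0.4, -0.4]
opening: 0.0443
```

Run:
```python
from m import *
s,p,x,y,a=tool(); c=cam('wrist'); print(p,a,s['contact_force']); align(c,p[2]-.0338+.018,.073,satmax=30)
```

```text
[ 0.67441608 -0.17041981  0.10018933] 0.9106991198854633 [ 0.12448337 -0.43698918 -0.36129403]
pos [ 0.6745 -0.1704  0.1003] psi 0.91 hole px [325.7 147.5] pin px [325.6 146.8] area 433
hole [  0.08 -65.  ] pin [ 5.000e-02 -6.512e+01] end -85.0 edge slopes [0.11 0.07] d tool [-0.04 -0.12] d world mm [-0.04  0.12] units [-0.002  0.006]
```

{"fn": "jog_arm", "kwargs": {
  "steps": [
    [0,0,-0.25,0],
    [0,0,-0.3,0],
    [0,0,-0.3,0],
    [0,0,-0.3,0],
    [0,0,-0.2,0],
    [0,0,-0.1,0],
    [0,0,-0.08,0],
    [0,0,0,0]
  ]
}}

```text
time: 21.67
position: [0.6738, -0.1702, 0.0709]
eef_rot: [1.0, 0.008, -0.0, -0.0]
contact_force: [-6.3, 2.3, 15.9]
opening: 0.0444
```

{"fn": "jog_arm", "kwargs": {
  "steps": [
    [0,0,0,0],
    [0,0,0,0],
    [0,0,0,0],
    [0,0,0,0],
    [0,0,0,0],
    [0,0,0,0],
    [0,0,0,0],
    [0,0,0,0]
  ]
}}

```text
time: 22.33
position: [0.6738, -0.1702, 0.0709]
eef_rot: [1.0, 0.008, -0.0, -0.0]
contact_force: [-6.4, 1.8, 14.5]
opening: 0.0445
```

Seated height matches (70.9 mm vs 70.8 expected). Release, rise, and go to the long template.

{"fn": "jog_arm", "kwargs": {
  "steps": [
    [0,0,0,0],
    [0,0,0,0],
    [0,0,0,0],
    [0,0,0,0],
    [0,0,0.2,0],
    [0,0,0.6,0],
    [0,0,1,0],
    [0,0,1,0]
  ],
  "gripper": 0.75
}}

```text
time: 23.0
position: [0.674, -0.1704, 0.1264]
eef_rot: [1.0, 0.008, -0.0, -0.0]
contact_force: [0.7, 0.2, -0.4]
opening: 0.0637
```

{"fn": "jog_arm", "kwargs": {
  "steps": [
    [0,0,1,0],
    [0,0,1,0],
    [0,0,0.6,0],
    [0,0,0,0],
    [0,0,0,0],
    [0,0,0,0],
    [0,0,0,0],
    [0,0,0,0]
  ]
}}

```text
time: 23.67
position: [0.6737, -0.1702, 0.1763]
eef_rot: [1.0, 0.008, -0.001, -0.0]
contact_force: [0.2, -0.5, 0.3]
opening: 0.0643
```

Run:
```python
from m import *
s,p,x,y,a=tool(); c=cam('wrist'); print(p,a)
m=region(c,tuple(proj(c,(.674,-.15,.055))[0].round().astype(int)),16); print(rect(c,m,.055)); P=pts(c); q=P[m>0]
for lo,hi in ((-.25,-.2),(-.2,-.14),(-.14,-.09)): w=q[(q[:,1]>lo)&(q[:,1]<hi)]; print(len(w),np.median(w[:,2]).round(4))
```

```text
[ 0.67374841 -0.17015051  0.17628464] 0.915226139133333
[  0.674  -0.17  169.789  46.383 -89.043]
3616 0.055
5914 0.0551
5174 0.0551
```

{"fn": "jog_arm", "kwargs": {
  "steps": [
    [-0.704,0,0,0.702],
    [-0.704,0,0,0.702],
    [-0.704,0,0,0.702],
    [-0.704,0,0,0.702],
    [-0.704,0,0,0.702],
    [-0.704,0,0,0.702],
    [-0.704,0,0,0.702],
    [-0.704,0,0,0.702]
  ]
}}

```text
time: 24.38
position: [0.5608, -0.1703, 0.177]
eef_rot: [0.94, 0.34, -0.0, -0.0]
contact_force: [-0.3, 0.1, 0.5]
opening: 0.0637
```

{"fn": "jog_arm", "kwargs": {
  "steps": [
    [-0.704,-0.015,-0.6,0.702],
    [-0.704,-0.015,-0.6,0.702],
    [-0.704,-0.015,-0.6,0.702],
    [-0.704,-0.015,-0.6,0.702],
    [-0.704,-0.015,-0.6,0.702],
    [-0.704,-0.015,-0.6,0.702],
    [-0.704,-0.015,-0.6,0.702],
    [-0.704,-0.015,-0.6,0.702]
  ]
}}

```text
time: 25.05
position: [0.4483, -0.1727, 0.0808]
eef_rot: [0.775, 0.632, 0.0, -0.0]
contact_force: [0.4, -0.4, 0.1]
opening: 0.0644
```

{"fn": "jog_arm", "kwargs": {
  "steps": [
    [0,0,0,0],
    [0,0,0,0],
    [0,0,0,0],
    [0,0,0,0],
    [0,0,0,0],
    [0,0,0,0],
    [0,0,0,0],
    [0,0,0,0]
  ]
}}

```text
time: 25.72
position: [0.4493, -0.1727, 0.0817]
eef_rot: [0.776, 0.63, 0.0, 0.0]
contact_force: [-0.3, -0.8, -0.7]
opening: 0.0638
```

```bash
cat >> m.py <<'E'
def centre(z,seed=(325,230),tol=14,name=None):
    s,p,x,y,a=tool(); c=cam('wrist'); print(p,a,s['joint_pos'].round(2),s['opening'])
    m=region(c,seed,tol); k=max(cv2.findContours(m,cv2.RETR_EXTERNAL,cv2.CHAIN_APPROX_NONE)[0],key=len)[:,0,:]
    t=totool(onplane(c,k,z)); print(t.min(0),t.max(0)); f=t[(t[:,1]<-20)&(t[:,1]>t[:,1].min()+8)]
    for g in (f[f[:,0]<0],f[f[:,0]>0]): q=np.polyfit(g[:,1],g[:,0],1); print(np.degrees(np.arctan(q[0])),np.polyval(q,0))
    if name: save(c,name)
E
python3 -c "
from m import *
centre(.012,(300,230),18,'w8.png')"
```

```text
[ 0.44928526 -0.17267916  0.08168488] 78.1349619897251 [ 0.31  0.61 -0.09  2.28  0.22  0.25  1.39] 0.06384858937598072
[-24.03904976 -85.17129517] [21.62443671 84.10620993]
0.14446014494167658 -23.543131203650038
0.06599336878593348 21.402458314329856
```

View pics/w8.png

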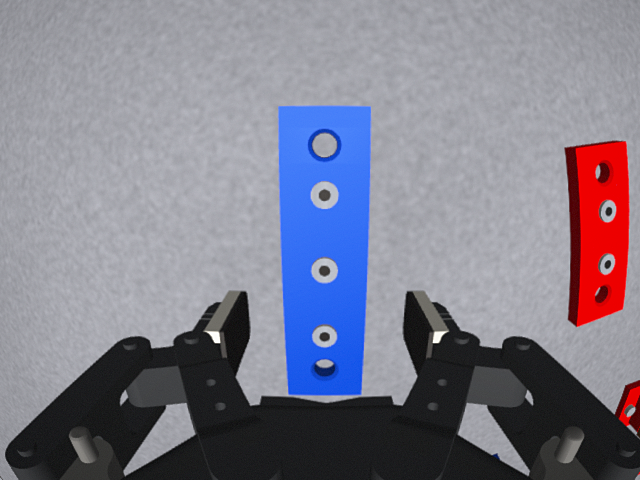

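The batten is flat at 55.0 mm along its length. The blue template is centred between the jaws within 1 mm. Descend, grip and carry.

{"fn": "jog_arm", "kwargs": {
  "steps": [
    [0,-0.05,-0.6,0],
    [0,0,-0.7,0],
    [0,0,-0.7,0],
    [0,0,-0.4,0],
    [0,0,-0.18,0],
    [0,0,0,0],
    [0,0,0,0],
    [0,0,0,0]
  ]
}}

```text
time: 26.43
position: [0.4492, -0.1738, 0.0304]
eef_rot: [0.776, 0.63, 0.0, 0.0]
contact_force: [0.6, -0.1, -0.3]
opening: 0.0641
```

{"fn": "jog_arm", "kwargs": {
  "steps": [
    [0,0,0,0],
    [0,0,0,0],
    [0,0,0,0],
    [0,0,0,0],
    [0,0,0,0],
    [0,0,0,0],
    [0,0,0,0],
    [0,0,0,0]
  ],
  "gripper": 0.4,
  "grip_force": 60
}}

```text
time: 27.1
position: [0.4492, -0.1738, 0.0309]
eef_rot: [0.776, 0.63, 0.0, 0.001]
contact_force: [-0.1, 1.1, 11.2]
opening: 0.0436
```

{"fn": "jog_arm", "kwargs": {
  "steps": [
    [0,0,0.5,0],
    [0,0,1,0],
    [0,0,1,0],
    [0,0,1,0],
    [0,0,1,0],
    [0,0,0.25,0],
    [0,0,0,0],
    [0,0,0,0]
  ]
}}

```text
time: 27.77
position: [0.4489, -0.1739, 0.125]
eef_rot: [0.776, 0.63, 0.0, 0.0]
contact_force: [0.3, -0.6, -2.5]
opening: 0.0433
```

{"fn": "jog_arm", "kwargs": {
  "steps": [
    [0.704,0.01,0,-0.702],
    [0.704,0.01,0,-0.702],
    [0.704,0.01,0,-0.702],
    [0.704,0.01,0,-0.702],
    [0.704,0.01,0,-0.702],
    [0.704,0.01,0,-0.702],
    [0.704,0.01,0,-0.702],
    [0.704,0.01,0,-0.702]
  ]
}}

```text
time: 28.43
position: [0.5616, -0.1719, 0.1231]
eef_rot: [0.942, 0.336, -0.001, -0.0]
contact_force: [-0.7, 0.3, -1.6]
opening: 0.0437
```

{"fn": "jog_arm", "kwargs": {
  "steps": [
    [0.704,0.01,0,-0.702],
    [0.704,0.01,0,-0.702],
    [0.704,0.01,0,-0.702],
    [0.704,0.01,0,-0.702],
    [0.704,0.01,0,-0.702],
    [0.704,0.01,0,-0.702],
    [0.704,0.01,0,-0.702],
    [0.704,0.01,0,-0.702]
  ]
}}

```text
time: 29.1
position: [0.6741, -0.1702, 0.1227]
eef_rot: [1.0, 0.006, -0.002, 0.0]
contact_force: [0.9, -0.5, -2.2]
opening: 0.0431
```

{"fn": "jog_arm", "kwargs": {
  "steps": [
    [0,0,0,0],
    [0,0,0,0],
    [0,0,0,0],
    [0,0,0,0],
    [0,0,0,0],
    [0,0,0,0],
    [0,0,0,0],
    [0,0,0,0]
  ]
}}

```text
time: 29.77
position: [0.6741, -0.1707, 0.1251]
eef_rot: [1.0, 0.008, 0.0, 0.0]
contact_force: [0.4, -0.4, -1.7]
opening: 0.0434
```

Run:
```python
from m import *
s,p,x,y,a=tool(); c=cam('wrist'); save(c,'w9.png'); print(p,a,s['contact_force']); align(c,p[2]-.030+.012,.073,seed=(300,230),satmax=30,tol=20)
```

```text
[ 0.67414335 -0.17069747  0.12509481] 0.911476106083744 [ 0.44298395 -0.35201069 -1.69705402]
pos [ 0.6742 -0.1706  0.1251] psi 0.91 hole px [325.9 145. ] pin px [326.5 145.7] area 304
hole [  0.14 -65.86] pin [  0.38 -65.3 ] end -87.8 edge slopes [-0.02 -0.02] d tool [0.24 0.55] d world mm [ 0.25 -0.55] units [ 0.013 -0.027]
```

View pics/w9.png

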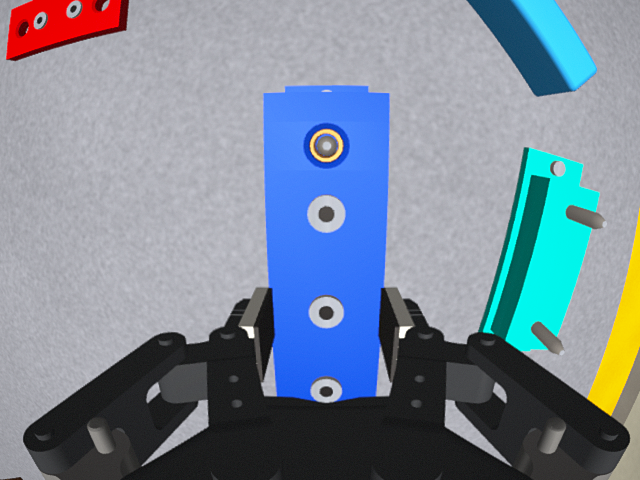

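Template held, pin and hole nearly concentric at (326,145). Small correction, then descend.

{"fn": "jog_arm", "kwargs": {
  "steps": [
    [0.01,-0.022,0,0],
    [0,0,-0.5,0],
    [0,0,-0.5,0],
    [0,0,-0.3,0],
    [0,0,-0.08,0],
    [0,0,0,0],
    [0,0,0,0],
    [0,0,0,0]
  ]
}}

```text
time: 30.48
position: [0.6747, -0.1711, 0.0974]
eef_rot: [1.0, 0.008, 0.0, 0.0]
contact_force: [-0.3, -0.8, -2.7]
opening: 0.0431
```

Run:
```python
from m import *
s,p,x,y,a=tool(); c=cam('wrist'); print(p,a,s['contact_force']); align(c,p[2]-.030+.012,.073,seed=(300,230),satmax=30,tol=20)
```

```text
[ 0.67465298 -0.17107184  0.09742654] 0.9119407502489505 [-0.30223831 -0.77349206 -2.67851268]
pos [ 0.6747 -0.1711  0.0976] psi 0.91 hole px [325.7 144.7] pin px [325.1 145.2] area 435
hole [  0.13 -66.02] pin [ -0.1  -65.79] end -90.9 edge slopes [-0.03  0.  ] d tool [-0.23  0.23] d world mm [-0.23 -0.24] units [-0.011 -0.012]
```

{"fn": "jog_arm", "kwargs": {
  "steps": [
    [-0.01,-0.01,-0.1,0],
    [0,0,-0.15,0],
    [0,0,-0.15,0],
    [0,0,-0.13,0],
    [0,0,-0.1,0],
    [0,0,-0.06,0],
    [0,0,0,0],
    [0,0,0,0]
  ]
}}

```text
time: 31.2
position: [0.6742, -0.1711, 0.086]
eef_rot: [1.0, 0.008, 0.0, -0.0]
contact_force: [-7.0, 2.6, 22.6]
opening: 0.0433
```

{"fn": "jog_arm", "kwargs": {
  "steps": [
    [0,0,0,0],
    [0,0,0,0],
    [0,0,0,0],
    [0,0,0,0],
    [0,0,0,0],
    [0,0,0,0],
    [0,0,0,0],
    [0,0,0,0]
  ]
}}

```text
time: 31.87
position: [0.6742, -0.1711, 0.0859]
eef_rot: [1.0, 0.008, 0.0, -0.0]
contact_force: [-7.3, 3.5, 22.3]
opening: 0.0432
```

Seated at 85.9 mm (85.5 expected, within grip slip). Release, rise, check, and go to the short batten.

{"fn": "jog_arm", "kwargs": {
  "steps": [
    [0,0,0,0],
    [0,0,0,0],
    [0,0,0,0],
    [0,0,0,0],
    [0,0,0.2,0],
    [0,0,0.6,0],
    [0,0,1,0],
    [0,0,1,0]
  ],
  "gripper": 0.75
}}

```text
time: 32.53
position: [0.674, -0.1712, 0.1403]
eef_rot: [1.0, 0.008, -0.001, -0.0]
contact_force: [0.9, 0.3, 0.0]
opening: 0.0637
```

{"fn": "jog_arm", "kwargs": {
  "steps": [
    [0,0,1,0],
    [0,0,0.9,0],
    [0,0,0,0],
    [0,0,0,0],
    [0,0,0,0],
    [0,0,0,0],
    [0,0,0,0],
    [0,0,0,0]
  ]
}}

```text
time: 33.2
position: [0.6739, -0.1711, 0.1766]
eef_rot: [1.0, 0.008, -0.001, -0.0]
contact_force: [0.4, 0.8, -0.0]
opening: 0.0641
```

Run:
```python
from m import *
s,p,x,y,a=tool(); c=cam('wrist'); save(c,'w10.png'); print(p,a)
m=region(c,tuple(proj(c,(.687,-.15,.067))[0].round().astype(int)),18); print(rect(c,m,.067)); P=pts(c); q=P[m>0]
for lo,hi in ((-.25,-.2),(-.2,-.14),(-.14,-.08)): w=q[(q[:,1]>lo)&(q[:,1]<hi)]; print(len(w),np.median(w[:,2]).round(4))
```

```text
[ 0.6739044  -0.17108892  0.17660404] 0.9123490144214873
[ 6.75000e-01 -1.65000e-01  1.79642e+02  4.56050e+01 -8.91140e+01]
3537 0.067
5970 0.067
5755 0.067
```

{"fn": "jog_arm", "kwargs": {
  "steps": [
    [-0.39,0.789,0,0.35],
    [-0.39,0.789,0,0.35],
    [-0.39,0.789,0,0.35],
    [-0.39,0.789,0,0.35],
    [-0.39,0.789,0,0.35],
    [-0.39,0.789,0,0.35],
    [-0.39,0.789,0,0.35],
    [-0.39,0.789,0,0.35]
  ]
}}

```text
time: 33.92
position: [0.6111, -0.0434, 0.1775]
eef_rot: [0.984, 0.177, 0.0, 0.0]
contact_force: [0.4, 0.6, 0.6]
opening: 0.0642
```

{"fn": "jog_arm", "kwargs": {
  "steps": [
    [-0.39,0.789,0,0.35],
    [-0.39,0.789,0,0.35],
    [-0.39,0.789,0,0.35],
    [-0.39,0.789,0,0.35],
    [-0.39,0.789,0,0.35],
    [-0.39,0.789,0,0.35],
    [-0.39,0.789,0,0.35],
    [-0.39,0.789,0,0.35]
  ]
}}

```text
time: 34.58
position: [0.5487, 0.0829, 0.1775]
eef_rot: [0.941, 0.339, 0.0, 0.0]
contact_force: [-0.3, -0.2, -0.2]
opening: 0.064
```

{"fn": "jog_arm", "kwargs": {
  "steps": [
    [-0.39,0.789,-0.3,0.35],
    [-0.39,0.789,-0.3,0.35],
    [-0.39,0.789,-0.3,0.35],
    [-0.39,0.789,-0.3,0.35],
    [-0.39,0.789,-0.3,0.35],
    [-0.39,0.789,-0.3,0.35],
    [-0.39,0.789,-0.3,0.35],
    [-0.39,0.789,-0.3,0.35]
  ]
}}

```text
time: 35.25
position: [0.4859, 0.209, 0.1285]
eef_rot: [0.871, 0.492, -0.0, -0.0]
contact_force: [0.5, 0.1, -0.3]
opening: 0.0638
```

{"fn": "jog_arm", "kwargs": {
  "steps": [
    [-0.39,0.789,-0.3,0.35],
    [-0.39,0.789,-0.3,0.35],
    [-0.39,0.789,-0.3,0.35],
    [-0.39,0.789,-0.3,0.35],
    [-0.39,0.789,-0.3,0.35],
    [-0.39,0.789,-0.3,0.35],
    [-0.39,0.789,-0.3,0.35],
    [-0.39,0.789,-0.3,0.35]
  ]
}}

```text
time: 35.92
position: [0.4233, 0.3351, 0.0804]
eef_rot: [0.776, 0.63, -0.0, -0.0]
contact_force: [0.7, -0.5, 0.4]
opening: 0.064
```

{"fn": "jog_arm", "kwargs": {
  "steps": [
    [0,0,0,0],
    [0,0,0,0],
    [0,0,0,0],
    [0,0,0,0],
    [0,0,0,0],
    [0,0,0,0],
    [0,0,0,0],
    [0,0,0,0]
  ]
}}

```text
time: 36.58
position: [0.4249, 0.3335, 0.0816]
eef_rot: [0.778, 0.628, 0.0, 0.0]
contact_force: [-0.3, 0.9, -0.4]
opening: 0.0643
```

```bash
python3 -c "
from m import *
centre(.018,(325,230),14,'w11.png')"
```

```text
[0.42494425 0.33353595 0.08162901] 77.87757883439235 [-0.75  0.65 -0.03  2.15  0.06  0.34  0.53] 0.06431486708074377
[-23.46313848 -59.90761547] [22.76837206 59.77225127]
0.03787580166994377 -23.19168464270826
-0.0696159468144411 22.157499308003235
```

View pics/w11.png

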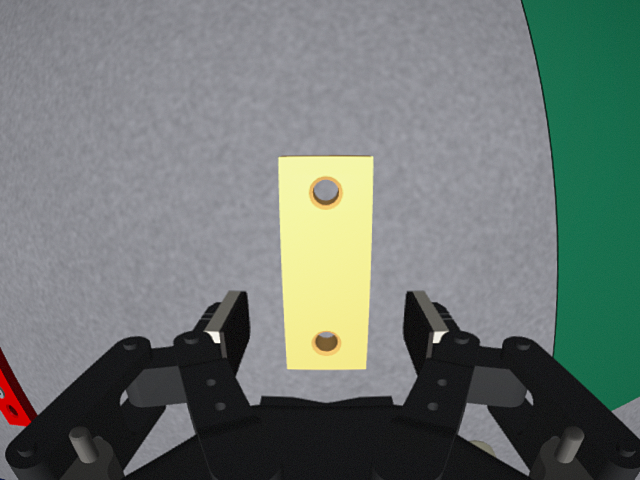

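Short batten centred at (325,262) and well aligned. The blue stack is flat at 67.0 mm. Grip and carry to the red jig.

{"fn": "jog_arm", "kwargs": {
  "steps": [
    [0,0,-0.6,0],
    [0,0,-0.7,0],
    [0,0,-0.6,0],
    [0,0,-0.3,0],
    [0,0,-0.2,0],
    [0,0,0,0],
    [0,0,0,0],
    [0,0,0,0]
  ]
}}

```text
time: 37.3
position: [0.4249, 0.3339, 0.034]
eef_rot: [0.778, 0.629, 0.0, 0.0]
contact_force: [0.6, 0.8, -0.1]
opening: 0.0645
```

{"fn": "jog_arm", "kwargs": {
  "steps": [
    [0,0,0,0],
    [0,0,0,0],
    [0,0,0,0],
    [0,0,0,0],
    [0,0,0,0],
    [0,0,0,0],
    [0,0,0,0],
    [0,0,0,0]
  ],
  "gripper": 0.4,
  "grip_force": 50
}}

```text
time: 37.97
position: [0.4249, 0.3339, 0.0344]
eef_rot: [0.778, 0.629, 0.001, 0.0]
contact_force: [-1.6, -0.8, 7.0]
opening: 0.0446
```

{"fn": "jog_arm", "kwargs": {
  "steps": [
    [0,0,0.5,0],
    [0,0,1,0],
    [0,0,1,0],
    [0,0,1,0],
    [0,0,0.83,0],
    [0.5,-0.4,0,-0.5],
    [0.5,-0.4,0,-0.5],
    [0.5,-0.4,0,-0.5]
  ]
}}

```text
time: 38.63
position: [0.4557, 0.3087, 0.1202]
eef_rot: [0.833, 0.554, 0.0, 0.0]
contact_force: [1.1, 0.0, -0.9]
opening: 0.0442
```

{"fn": "jog_arm", "kwargs": {
  "steps": [
    [0.6375,-0.529,0,-0.678],
    [0.6375,-0.529,0,-0.678],
    [0.6375,-0.529,0,-0.678],
    [0.6375,-0.529,0,-0.678],
    [0.6375,-0.529,0,-0.678],
    [0.6375,-0.529,0,-0.678],
    [0.6375,-0.529,0,-0.678],
    [0.6375,-0.529,0,-0.678]
  ]
}}

```text
time: 39.3
position: [0.5576, 0.2229, 0.1189]
eef_rot: [0.966, 0.257, -0.001, 0.001]
contact_force: [0.3, 0.2, -0.6]
opening: 0.0443
```

{"fn": "jog_arm", "kwargs": {
  "steps": [
    [0.6375,-0.529,0,-0.678],
    [0.6375,-0.529,0,-0.678],
    [0.6375,-0.529,0,-0.678],
    [0.6375,-0.529,0,-0.678],
    [0.6375,-0.529,0,-0.678],
    [0.6375,-0.529,0,-0.678],
    [0.6375,-0.529,0,-0.678],
    [0.6375,-0.529,0,-0.678]
  ]
}}

```text
time: 39.97
position: [0.6593, 0.1381, 0.1187]
eef_rot: [0.998, -0.065, -0.001, 0.001]
contact_force: [-0.2, -0.1, -0.3]
opening: 0.0439
```

{"fn": "jog_arm", "kwargs": {
  "steps": [
    [0,0,0,0],
    [0,0,0,0],
    [0,0,0,0],
    [0,0,0,0],
    [0,0,0,0],
    [0,0,0,0],
    [0,0,0,0],
    [0,0,0,0]
  ]
}}

```text
time: 40.63
position: [0.6586, 0.1408, 0.1202]
eef_rot: [0.998, -0.061, 0.0, -0.0]
contact_force: [0.3, -0.1, -1.1]
opening: 0.044
```

Run:
```python
from m import *
s,p,x,y,a=tool(); c=cam('wrist'); save(c,'w12.png'); print(p,a,s['contact_force']); align(c,p[2]-.034+.018,.073,seed=(300,240),satmax=30)
```

```text
[0.65856203 0.14084578 0.12022382] -6.949133894537602 [ 0.2870593  -0.08408036 -1.08187591]
pos [0.6586 0.1407 0.1202] psi -6.96 hole px [325.6 210.1] pin px [326.6 198.9] area 180
hole [  0.09 -42.36] pin [  0.48 -41.75] end -60.2 edge slopes [-23.67  23.61] d tool [0.39 0.62] d world mm [ 0.31 -0.66] units [ 0.016 -0.033]
```

View pics/w12.png

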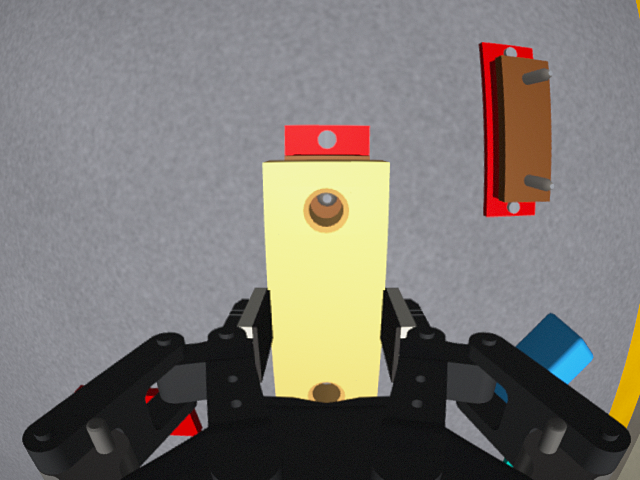

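Pin tip visible in the hole at (327,199), hole at (326,210). The offset is about 0.5 mm. I'm lowering to recheck.

{"fn": "jog_arm", "kwargs": {
  "steps": [
    [0.015,-0.012,0,0],
    [0,0,-0.3,0],
    [0,0,-0.3,0],
    [0,0,-0.2,0],
    [0,0,-0.1,0],
    [0,0,0,0],
    [0,0,0,0],
    [0,0,0,0]
  ]
}}

```text
time: 41.35
position: [0.6591, 0.1402, 0.1021]
eef_rot: [0.998, -0.061, 0.0, 0.0]
contact_force: [0.9, 0.2, -0.6]
opening: 0.0443
```

Run:
```python
from m import *
s,p,x,y,a=tool(); c=cam('wrist'); print(p,a,s['contact_force']); align(c,p[2]-.0342+.018,.073,seed=(300,240),satmax=30)
```

```text
[0.65906881 0.14022278 0.1021084 ] -6.984034829435503 [ 0.8878432   0.20656122 -0.58037501]
pos [0.6591 0.1403 0.1022] psi -6.98 hole px [325.6 210.1] pin px [325.6 201.9] area 324
hole [  0.13 -42.23] pin [  0.07 -43.17] end -60.1 edge slopes [-23.68  23.6 ] d tool [-0.05 -0.94] d world mm [0.06 0.94] units [0.003 0.047]
```

{"fn": "jog_arm", "kwargs": {
  "steps": [
    [0,0,-0.15,0],
    [0,0,-0.15,0],
    [0,0,-0.15,0],
    [0,0,-0.15,0],
    [0,0,0,0],
    [0,0,0,0],
    [0,0,0,0],
    [0,0,0,0]
  ]
}}

```text
time: 42.07
position: [0.6591, 0.1403, 0.0902]
eef_rot: [0.998, -0.061, 0.0, 0.0]
contact_force: [0.1, 0.1, 0.2]
opening: 0.0441
```

Run:
```python
from m import *
s,p,x,y,a=tool(); c=cam('wrist'); print(p,a,s['contact_force'],s['wrist_torque']); align(c,p[2]-.0342+.018,.070,seed=(300,240),satmax=30)
```

```text
[0.65907382 0.14026213 0.09020515] -6.981481918783347 [0.05145418 0.14727246 0.18106981] [-0.0122997   0.04494498  0.01984329]
pos [0.6591 0.1403 0.0902] psi -6.98 hole px [325.5 209.8] pin px [325.5 205. ] area 474
hole [  0.11 -42.33] pin [  0.08 -43.44] end -60.1 edge slopes [-23.67  23.56] d tool [-0.03 -1.11] d world mm [0.11 1.11] units [0.005 0.055]
```

{"fn": "jog_arm", "kwargs": {
  "steps": [
    [0,0.02,-0.1,0],
    [0,0,-0.15,0],
    [0,0,-0.2,0],
    [0,0,-0.2,0],
    [0,0,-0.15,0],
    [0,0,-0.12,0],
    [0,0,-0.08,0],
    [0,0,-0.02,0]
  ]
}}

```text
time: 42.78
position: [0.6587, 0.1406, 0.0713]
eef_rot: [0.998, -0.061, -0.0, -0.0]
contact_force: [-8.1, 0.1, 23.1]
opening: 0.0443
```

{"fn": "jog_arm", "kwargs": {
  "steps": [
    [0,0,0,0],
    [0,0,0,0],
    [0,0,0,0],
    [0,0,0,0],
    [0,0,0,0],
    [0,0,0,0],
    [0,0,0,0],
    [0,0,0,0]
  ]
}}

```text
time: 43.45
position: [0.6587, 0.1406, 0.0714]
eef_rot: [0.998, -0.061, -0.0, -0.0]
contact_force: [-6.3, -0.7, 18.8]
opening: 0.0446
```

Seated at 71.4 mm, as expected. Release, check, and go to the short template.

{"fn": "jog_arm", "kwargs": {
  "steps": [
    [0,0,0,0],
    [0,0,0,0],
    [0,0,0,0],
    [0,0,0,0],
    [0,0,0.2,0],
    [0,0,0.6,0],
    [0,0,1,0],
    [0,0,1,0]
  ],
  "gripper": 0.75
}}

```text
time: 44.12
position: [0.6587, 0.1405, 0.1265]
eef_rot: [0.998, -0.061, -0.0, 0.0]
contact_force: [-0.2, -0.2, 0.6]
opening: 0.0642
```

{"fn": "jog_arm", "kwargs": {
  "steps": [
    [0,0,1,0],
    [0,0,1,0],
    [0,0,0.6,0],
    [0,0,0,0],
    [0,0,0,0],
    [0,0,0,0],
    [0,0,0,0],
    [0,0,0,0]
  ]
}}

```text
time: 44.78
position: [0.6584, 0.1406, 0.1765]
eef_rot: [0.998, -0.061, -0.001, 0.0]
contact_force: [0.0, -0.2, 0.1]
opening: 0.0644
```

Run:
```python
from m import *
s,p,x,y,a=tool(); c=cam('wrist'); print(p,a)
m=region(c,tuple(proj(c,(.66,.15,.055))[0].round().astype(int)),16); print(rect(c,m,.055)); P=pts(c); q=P[m>0]
for lo,hi in ((.08,.12),(.12,.16),(.16,.2)): w=q[(q[:,1]>lo)&(q[:,1]<hi)]; print(len(w),np.median(w[:,2]).round(4))
```

```text
[0.65842965 0.1406018  0.17653733] -6.982079101309911
[  0.659   0.141 119.832  46.374  83.133]
2945 0.055
3980 0.055
3911 0.055
```

{"fn": "jog_arm", "kwargs": {
  "steps": [
    [-0.5925,-0.4147,0,-0.752],
    [-0.5925,-0.4147,0,-0.752],
    [-0.5925,-0.4147,0,-0.752],
    [-0.5925,-0.4147,0,-0.752],
    [-0.5925,-0.4147,0,-0.752],
    [-0.5925,-0.4147,0,-0.752],
    [-0.5925,-0.4147,0,-0.752],
    [-0.5925,-0.4147,0,-0.752]
  ]
}}

```text
time: 45.5
position: [0.5635, 0.0739, 0.1773]
eef_rot: [0.911, -0.412, -0.0, 0.0]
contact_force: [0.1, -0.2, -0.0]
opening: 0.064
```

{"fn": "jog_arm", "kwargs": {
  "steps": [
    [-0.5925,-0.4147,-0.6,-0.752],
    [-0.5925,-0.4147,-0.6,-0.752],
    [-0.5925,-0.4147,-0.6,-0.752],
    [-0.5925,-0.4147,-0.6,-0.752],
    [-0.5925,-0.4147,-0.6,-0.752],
    [-0.5925,-0.4147,-0.6,-0.752],
    [-0.5925,-0.4147,-0.6,-0.752],
    [-0.5925,-0.4147,-0.6,-0.752]
  ]
}}

```text
time: 46.17
position: [0.4687, 0.0076, 0.0808]
eef_rot: [0.708, -0.707, 0.0, 0.001]
contact_force: [0.5, -0.1, -0.7]
opening: 0.0641
```

{"fn": "jog_arm", "kwargs": {
  "steps": [
    [0,0,0,0],
    [0,0,0,0],
    [0,0,0,0],
    [0,0,0,0],
    [0,0,0,0],
    [0,0,0,0],
    [0,0,0,0],
    [0,0,0,0]
  ]
}}

```text
time: 46.83
position: [0.4696, 0.0082, 0.0818]
eef_rot: [0.709, -0.705, 0.0, -0.0]
contact_force: [0.4, -0.4, 0.4]
opening: 0.064
```

```bash
python3 -c "
from m import *
centre(.012,(300,250),20,'w13.png')"
```

```text
[0.46956208 0.00823574 0.08184248] -89.66449820999492 [-0.45  0.66  0.46  2.33 -0.96  0.34 -0.71] 0.06400271692229502
[-22.62630948 -58.33783576] [22.84774522 60.73794666]
0.15231099752440966 -22.192322139150484
-0.06484915148737048 22.405107907458742
```

The short batten is flat at 55.0 mm. The red template is between the jaws, so I'm shifting 1.2 mm, gripping and carrying.

{"fn": "jog_arm", "kwargs": {
  "steps": [
    [-0.06,0,-0.6,0],
    [0,0,-0.7,0],
    [0,0,-0.7,0],
    [0,0,-0.4,0],
    [0,0,-0.18,0],
    [0,0,0,0],
    [0,0,0,0],
    [0,0,0,0]
  ]
}}

```text
time: 47.55
position: [0.4683, 0.008, 0.0305]
eef_rot: [0.709, -0.705, 0.0, -0.0]
contact_force: [-0.2, 1.3, 0.7]
opening: 0.0635
```

{"fn": "jog_arm", "kwargs": {
  "steps": [
    [0,0,0,0],
    [0,0,0,0],
    [0,0,0,0],
    [0,0,0,0],
    [0,0,0,0],
    [0,0,0,0],
    [0,0,0,0],
    [0,0,0,0]
  ],
  "gripper": 0.4,
  "grip_force": 60
}}

```text
time: 48.22
position: [0.4684, 0.0082, 0.031]
eef_rot: [0.709, -0.705, 0.0, -0.001]
contact_force: [-1.6, 0.5, 11.3]
opening: 0.0432
```

{"fn": "jog_arm", "kwargs": {
  "steps": [
    [0,0,0.5,0],
    [0,0,1,0],
    [0,0,1,0],
    [0,0,1,0],
    [0,0,0.9,0],
    [0,0,0,0],
    [0,0,0,0],
    [0,0,0,0]
  ]
}}

```text
time: 48.88
position: [0.468, 0.0085, 0.1178]
eef_rot: [0.709, -0.705, -0.0, -0.0]
contact_force: [0.0, 0.1, -2.5]
opening: 0.0432
```

{"fn": "jog_arm", "kwargs": {
  "steps": [
    [0.596,0.4147,0,0.752],
    [0.596,0.4147,0,0.752],
    [0.596,0.4147,0,0.752],
    [0.596,0.4147,0,0.752],
    [0.596,0.4147,0,0.752],
    [0.596,0.4147,0,0.752],
    [0.596,0.4147,0,0.752],
    [0.596,0.4147,0,0.752]
  ]
}}

```text
time: 49.55
position: [0.5635, 0.0747, 0.1167]
eef_rot: [0.913, -0.408, -0.001, 0.0]
contact_force: [-0.6, -0.4, -1.9]
opening: 0.0435
```

{"fn": "jog_arm", "kwargs": {
  "steps": [
    [0.596,0.4147,0,0.752],
    [0.596,0.4147,0,0.752],
    [0.596,0.4147,0,0.752],
    [0.596,0.4147,0,0.752],
    [0.596,0.4147,0,0.752],
    [0.596,0.4147,0,0.752],
    [0.596,0.4147,0,0.752],
    [0.596,0.4147,0,0.752]
  ]
}}

```text
time: 50.22
position: [0.6587, 0.141, 0.1163]
eef_rot: [0.998, -0.059, -0.001, -0.0]
contact_force: [0.4, -0.2, -1.5]
opening: 0.0437
```

{"fn": "jog_arm", "kwargs": {
  "steps": [
    [0,0,0,0],
    [0,0,0,0],
    [0,0,0,0],
    [0,0,0,0],
    [0,0,0,0],
    [0,0,0,0],
    [0,0,0,0],
    [0,0,0,0]
  ]
}}

```text
time: 50.88
position: [0.6588, 0.1407, 0.1182]
eef_rot: [0.998, -0.061, 0.0, -0.0]
contact_force: [0.3, -0.1, -2.0]
opening: 0.0432
```

Run:
```python
from m import *
s,p,x,y,a=tool(); c=cam('wrist'); save(c,'w14.png'); print(p,a,s['contact_force']); align(c,p[2]-.0305+.012,.073,seed=(300,240),satmax=35,tol=22)
```

```text
[0.65876612 0.1407075  0.11820459] -6.9902636725824605 [ 0.28082297 -0.12027077 -1.98622711]
pos [0.6588 0.1407 0.1182] psi -6.98 hole px [325.9 209.1] pin px [326.  200.4] area 130
hole [  0.21 -42.16] pin [  0.22 -41.26] end -59.4 edge slopes [-24.15  24.48] d tool [0.01 0.9 ] d world mm [-0.09 -0.89] units [-0.005 -0.045]
```

View pics/w14.png

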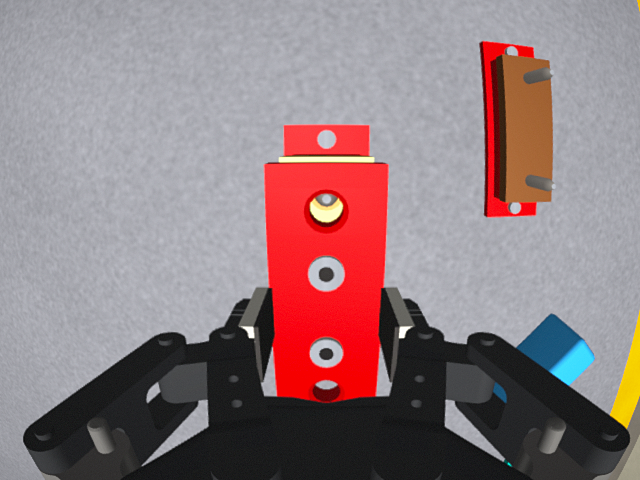

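Same geometry as with the batten: pin tip partly visible at (326,199), hole at (326,209). Lower and check.

{"fn": "jog_arm", "kwargs": {
  "steps": [
    [0.01,-0.01,0,0],
    [0,0,-0.3,0],
    [0,0,-0.3,0],
    [0,0,-0.25,0],
    [0,0,-0.15,0],
    [0,0,0,0],
    [0,0,0,0],
    [0,0,0,0]
  ]
}}

```text
time: 51.6
position: [0.6592, 0.1404, 0.0981]
eef_rot: [0.998, -0.061, 0.0, 0.0]
contact_force: [-0.6, -0.2, -1.4]
opening: 0.0432
```

Run:
```python
from m import *
s,p,x,y,a=tool(); c=cam('wrist'); print(p,a,s['contact_force']); align(c,p[2]-.0305+.012,.071,seed=(300,240),satmax=35,tol=22)
```

```text
[0.6591503  0.14042466 0.0980704 ] -6.983312762834651 [-0.64238774 -0.16226512 -1.41130322]
pos [0.6593 0.1405 0.0982] psi -6.99 hole px [325.9 209.7] pin px [325.3 204.3] area 303
hole [  0.18 -41.95] pin [-4.000e-02 -4.254e+01] end -59.4 edge slopes [-24.28  24.49] d tool [-0.22 -0.59] d world mm [-0.15  0.61] units [-0.007  0.031]
```

{"fn": "jog_arm", "kwargs": {
  "steps": [
    [-0.005,0.01,-0.1,0],
    [0,0,-0.15,0],
    [0,0,-0.15,0],
    [0,0,-0.13,0],
    [0,0,-0.1,0],
    [0,0,-0.06,0],
    [0,0,0,0],
    [0,0,0,0]
  ]
}}

```text
time: 52.32
position: [0.6589, 0.1407, 0.0861]
eef_rot: [0.998, -0.061, 0.0, -0.0]
contact_force: [-5.7, -0.6, 18.1]
opening: 0.0433
```

{"fn": "jog_arm", "kwargs": {
  "steps": [
    [0,0,0,0],
    [0,0,0,0],
    [0,0,0,0],
    [0,0,0,0],
    [0,0,0,0],
    [0,0,0,0],
    [0,0,0,0],
    [0,0,0,0]
  ]
}}

```text
time: 52.98
position: [0.6589, 0.1407, 0.0861]
eef_rot: [0.998, -0.061, 0.0, -0.0]
contact_force: [-5.7, -0.9, 16.8]
opening: 0.0435
```

Seated with contact. Release, rise and verify.

{"fn": "jog_arm", "kwargs": {
  "steps": [
    [0,0,0,0],
    [0,0,0,0],
    [0,0,0,0],
    [0,0,0,0],
    [0,0,0.2,0],
    [0,0,0.6,0],
    [0,0,1,0],
    [0,0,1,0]
  ],
  "gripper": 0.75
}}

```text
time: 53.65
position: [0.6588, 0.1405, 0.1412]
eef_rot: [0.998, -0.061, -0.0, 0.0]
contact_force: [0.6, -0.3, -0.3]
opening: 0.0641
```

{"fn": "jog_arm", "kwargs": {
  "steps": [
    [0,0,1,0],
    [0,0,1,0],
    [0,0,1,0],
    [0,0,1,0],
    [0,0,1,0],
    [0,0,0.5,0],
    [0,0,0,0],
    [0,0,0,0]
  ]
}}

```text
time: 54.32
position: [0.6589, 0.1408, 0.2506]
eef_rot: [0.998, -0.061, 0.0, -0.0]
contact_force: [0.2, 0.6, -0.7]
opening: 0.0639
```

{"fn": "jog_arm", "kwargs": {
  "steps": [
    [0,0,0,0],
    [0,0,0,0],
    [0,0,0,0],
    [0,0,0,0],
    [0,0,0,0],
    [0,0,0,0],
    [0,0,0,0],
    [0,0,0,0]
  ]
}}

```text
time: 54.98
position: [0.659, 0.1407, 0.2502]
eef_rot: [0.998, -0.061, -0.0, 0.0]
contact_force: [-0.3, 0.2, 0.6]
opening: 0.0642
```

Run:
```python
from m import *
s,p,x,y,a=tool(); c=cam('wrist'); P=pts(c); print(p,s['contact_force'],s['time'])
m=region(c,tuple(proj(c,(.672,.14,.067))[0].round().astype(int)),20); print(rect(c,m,.067)); q=P[m>0]
for lo,hi in ((.07,.12),(.12,.16),(.16,.2)): w=q[(q[:,1]>lo)&(q[:,1]<hi)]; print(len(w),np.median(w[:,2]).round(4))
f=cam('scene'); save(f,'s2.png'); g=f['frame'][180:480,150:550]; cv2.imwrite('pics/s2c.png',cv2.resize(g[:,:,::-1],None,fx=2,fy=2,interpolation=cv2.INTER_CUBIC))
```

```text
[0.65899294 0.1406596  0.25022186] [-0.25541515  0.17995854  0.55216639] 54.9833
[  0.659   0.14  118.728  45.084  83.086]
1999 0.067
2199 0.0671
2315 0.067
```

View pics/s2c.png

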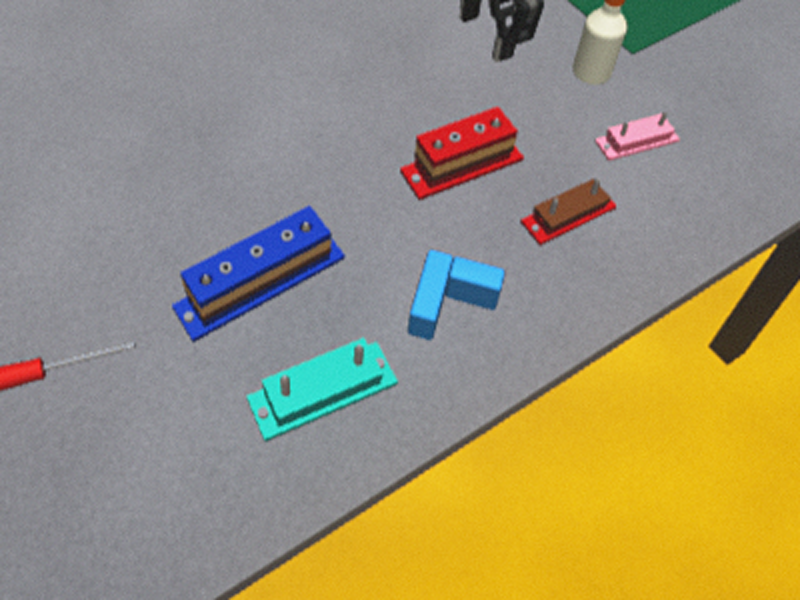

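Both stacks are complete and flat, with the pins through the templates. The blue stack is at about (255,270) in the crop and the red one at (465,150). The bottle, screwdriver and foam corner haven't moved, and the gripper is clear.

```bash
python3 -c "
from station import ctrl; print(ctrl.sign_off())"
```

```text
the job is handed in; nothing more can be done
None
```

Both jigs are loaded and the job is handed in, at about 55 s of robot time. The long blue jig has the spoil strip, long batten and blue template. The short red jig has the short batten and red template. Each part was lowered over both pins, pressed until it touched the one below, and released.

**Heights:** the last depth checks put both template tops at 67 mm, with less than 0.2 mm difference along their length, which is the fully seated height. The strip's top (37 mm) and both battens' tops (55 mm) were also right as each went on.

**Bystanders:** the last scene picture shows both stacks upright with the pins through the templates. The glue bottle, screwdriver and foam corner look undisturbed; I judged this by eye and did not measure it. The gripper was open and clear.

**Forces:** the highest reading while seating a part was about 24 N.

**Checks that disagreed:**
- A colour outline of the seated blue template came out 180 mm long instead of 170 mm, most likely because it ran into the blue foot. Its measured height was still correct.
- A plane fit on the seated strip suggested a slight tilt, and its far pin did not match well. The batten on top then read flat at 55.0–55.1 mm.
- The pin-to-hole offset on the red jig varied by about 1 mm with the height assumed for the pin. Both parts went on without any sideways force showing.

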